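Tip a slide case out of a packed rack and stand it in the carry tray

TASK

Fetch the case with the round window from the tightly packed rack: tip it outward by the rib on its top until it leans on the sloping apron, its foot still in the rack, then lift it out and stand it upright in the steel tray, its long side along the tray's, flat on the tray's floor. Leave the other cases standing in their places and do not disturb the timer.

Things in the scene. Friction and masses are not known exactly. Their poses are not given: they have to be found in the camera images.
- window_case_mid (a point): Centre (half-way up) of the case to fetch: grey plastic, 90 mm deep (x, front to -x), 44 thick (y), 110 tall (z), 0.18 to 0.28 kg, round window (30 mm) in front, round steel stud on top. On top a rib, 6 thick (x), 36 wide (y), 10 high, rear face 36 mm behind the front face. Front-heavy: leaned out past 27 degrees it tips over by itself onto the apron and stays; before that it falls back.
- case_b_mid (a point): Centre of a neighbour case that stays: same body, size and rib as the window case, but with a rectangular card holder in front and a rectangular card on top.
- case_c_mid (a point): Centre of a neighbour case that stays: same body, size and rib as the window case, but with a rectangular card holder in front and a rectangular card on top.
- case_d_mid (a point): Centre of a neighbour case that stays: same body, size and rib as the window case, but with a rectangular card holder in front and a rectangular card on top.
- rack: Aluminium rack, fixed, 204 mm wide (y). Origin on the bench under the middle of the row; x points to the rear, outward (robot side) is -x. Its floor is 8 mm above the bench; four cases stand along y at 45 mm pitch, 1 mm apart, front faces at x = -45 mm, back panel 3 mm behind them.
- rack_apron (a point): Foot of the rack's sloping apron, on the rack's floor at x = -46 mm, middle of the row. From here the apron rises 60 mm along its slope, leaning outward 40 degrees from vertical, across the whole rack.
- rack_trough (a point): Middle of the lower front edge of the rack's upper trough, which covers the rear of the row: x = 21 to 105 mm of the rack, underside 155 mm and rim 205 mm above the bench. An upright gripper cannot get behind the ribs; one tilted 25 to 45 degrees, fingers pointing down and to the rear, can.
- carry_tray: Shallow steel tray fixed on the bench, 140 mm (x) by 90 mm (y) outside, walls 3 mm thick and 14 mm high, inner floor 3 mm above the bench, small wire handles at its x ends. Origin under its centre, on the bench.
- timer: White bench timer 64 x 64 x 20 mm, a bystander; origin under its centre.

How it is judged:
By the outcome, as a careful person would: the job done as asked, in the order asked, and still so for the second after the job is handed in, with the robot touching nothing.
It also fails if it takes over 48 s, if anything falls off the work surface, if the arm or the gripper's body presses on something with over 40 N, if the wrist force passes 120 N, or if a joint passes its speed limit or range.

ROBOT

A 6-joint arm with a two-finger parallel gripper is mounted at the origin on a cart in front of the work surface, level with it; the furniture and walls round the work are solid. World frame = base frame: x ahead of the robot, y to its left, z up, the work surface at z = 0. Lengths are in mm, angles in rad, forces in N, time in s.
With the tool pointing down it reaches from about 350 to 975 mm from the base axis. Payload 7.1 kg.
Tool frame: the origin (TCP) lies on the centre line of the jaws, within the pads' length; the fingertips stand 14 mm ahead of it and the grasp point (between the pads) lies 5 mm behind it; x points along the fingers, z is the direction in which the jaws open and shut, and the axes are right-handed (so a half turn about x gives the same grasp; the last joint's range is limited). The gripper opens to 88 mm and grips with 3 to 60 N. Pads are 20 mm wide; open, the fingers measure 115 mm over their backs; the gripper's body (75 mm by 178 mm) begins 61 mm behind the grasp point.
Start: joints at [-1.182, 0.423, 1.63, -0, 1.089, -0.019], TCP at [247.885, -573.723, 236.675] pointing down, gripper open.
Joint ranges: [-3, 3], [-0.9, 2.11], [0.09, 2.58], [-1.31, 4.45], [0.11, 2.69], [-2.54, 2.54]. Speed limits (rad/s): [2.39, 2.39, 3.01, 3.14, 3.14, 3.14].

INTERFACE

Orientations are given as a rotation vector (axis times angle).
In Python, from workcell import ctrl gives the robot as it stands.
- The arm moves only by the tool servo_tool, never from a script. Its argument "plan" is a list that holds one entry, the list of rows, each a list of 7 numbers: the shift along the tool's x, y, z in cm, then the turn, a rotation vector about the tool's x, y, z in rad, then the finger opening in cm, from 0 to 8.78. A call has 1 to 8 rows; each row is the pose to reach, as a shift and turn from the pose commanded when the call began, along the tool's axes at that moment; what a row does not reach only later rows make up. A row lasts 1/12 s, in which the tool goes at most 41.7 mm and 7.16 degrees, less where a joint would pass 70% of its speed; a pose out of reach is approached as far as the arm can. A call with a gripper value outside its range is refused whole. The fingers move at their own pace and stop on an object; the grip force is fixed at half the most. Time passes only in rows, so rows that repeat a pose let the fingers close. It gives the time, the measured TCP pose, the force and the opening at its end, in the units of the state.
- ctrl.get_obs(): the state, without advancing time (a new reading comes with each control period).
- ctrl.get_image(name): name is "scene" or "top" or "wrist"; returns the picture (420x560x3 uint8, red, green, blue); there is no depth.
- ctrl.calibration(name): a dict with "K" (3x3 intrinsics, pixels), "dist" ([k1, k2, p1, p2, k3] as OpenCV has them; the pictures are not rectified), "view" (4x4, takes a point from world to camera coordinates). Camera axes: x right, y up, looking along -z (the intrinsics and any distortion apply to the point x, -y, -z); pixel columns grow to the right and rows downward; lengths in mm; the calibration is good to about 2 mm. A picture is of the moment at which its call begins: read the wrist's pose just before it. calibration takes no time and is no camera call; for the wrist camera it gives the pose at the moment of the call.
- ctrl.close_job(): hands the job in, once; it reports no verdict.
The state is a dict: "t": time; "qpos": joint angles; "qvel": joint speeds; "joint_torque": joint torques, N m; "ee_pos": TCP position; "orientation": TCP orientation; "ft_force": force on the tool from outside, world axes, zero at the start; "moment": the same for the moment, N m; "width": finger opening in mm.
Only numpy, scipy, OpenCV 4.12 (cv2) and the standard library are available. Lean on these libraries where they do the work, as an engineer would, in place of code of your own. Each camera call takes 0.05 s, during which the arm holds its last target.

## Working session

There is one attempt and no reset: what is moved stays moved. The work goes in short steps, Python scripts to look and compute and a tool call to move; the robot and the scene stay as the last step left them, time stands still between calls to the robot, and variables do not carry over. Pictures are saved under pics/ and viewed, and the job is handed in when it is done.

Besides the shell and the picture viewer there is one more tool, called after "Call:" as a command line: name --argument value ..., lists and objects as JSON in quotes. servo_tool: Moves the arm, as the interface text tells. Its arguments: {"type":"object","properties":{"plan":{"type":"array","items":{"type":"array","items":{"type":"array","items":{"type":"number"}}}}},"required":["plan"]}

```bash
ls; mkdir -p pics; python3 - <<'E'
from workcell import ctrl
import cv2
print(ctrl.get_obs())
for n in ("scene","top","wrist"):
    c=ctrl.calibration(n)
    print(n,c)
    im=ctrl.get_image(n)
    cv2.imwrite(f"pics/{n}0.png",im[:,:,::-1])
E
```

```text
pics
{'t': 0.0, 'qpos': array([-1.18200131e+00,  4.23819324e-01,  1.63068571e+00, -2.00831055e-05,
        1.08857352e+00, -1.90113845e-02]), 'qvel': array([ 0.00232452,  0.00103285, -0.00066682, -0.00040936, -0.00014732,
       -0.00198415]), 'joint_torque': array([-7.05277562e-04, -5.44627833e+01, -2.73675835e+01,  6.43365341e-02,
        2.27266556e-02, -1.19720248e-04]), 'ee_pos': array([ 247.68561519, -573.25334881,  235.91679129]), 'orientation': array([ 0.90461027,  1.37623493, -0.90325266]), 'ft_force': array([0.07923237, 0.54734021, 0.06862445]), 'moment': array([ 0.03685193, -0.00018373, -0.03784232]), 'width': 87.59702131221087}
scene {'K': array([[461.04315093,   0.        , 281.0735191 ],
       [  0.        , 461.04315093, 207.01290413],
       [  0.        ,   0.        ,   1.        ]]), 'dist': array([0.00833823, 0.        , 0.        , 0.        , 0.        ]), 'view': array([[-8.79986148e-01, -4.74891770e-01, -1.01087119e-02,
         4.16194637e+02],
       [ 3.61261781e-01, -6.82941396e-01,  6.34886585e-01,
        -4.00260797e+02],
       [-3.08406072e-01,  5.55
[... 632 characters left out ...]
  -8.90542994e+02],
       [ 0.00000000e+00,  0.00000000e+00,  0.00000000e+00,
         1.00000000e+00]])}
wrist {'K': array([[327.07379848,   0.        , 280.18168768],
       [  0.        , 327.07379848, 204.84369513],
       [  0.        ,   0.        ,   1.        ]]), 'dist': array([0.01237766, 0.        , 0.        , 0.        , 0.        ]), 'view': array([[ 3.96769998e-01, -9.17917287e-01, -1.19259411e-03,
        -6.22769946e+02],
       [ 8.80040515e-01,  3.80766484e-01, -2.83805527e-01,
         3.48058773e+01],
       [ 2.60964099e-01,  1.11555987e-01,  9.58881119e-01,
        -3.91234650e+02],
       [ 0.00000000e+00,  0.00000000e+00,  0.00000000e+00,
         1.00000000e+00]])}
```

View pics/scene0.png

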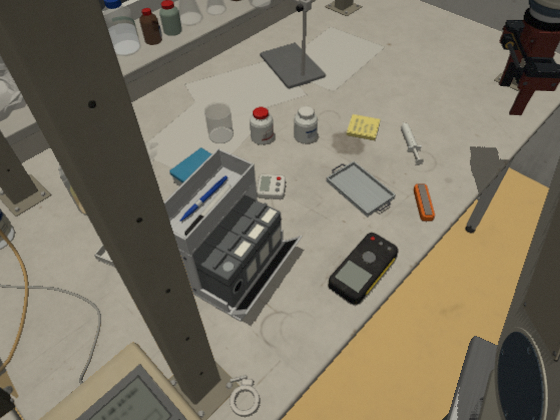

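View pics/top0.png

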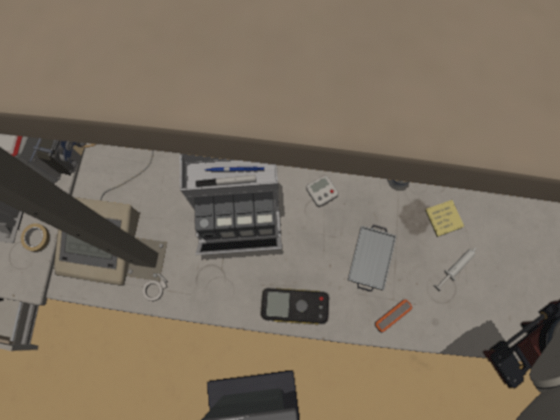

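View pics/wrist0.png

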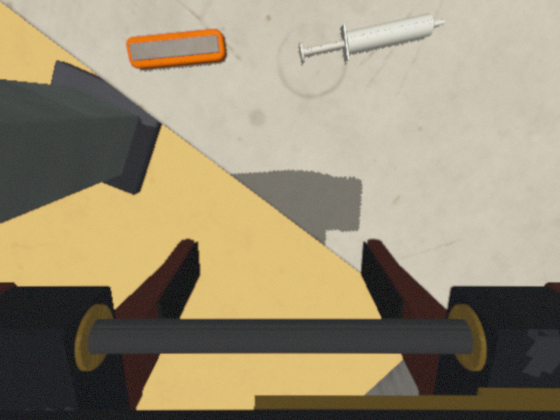

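The window case (round stud) is at the +y end of the row: around (228,268) in the scene view and (204,224) in the top view. The tray is at scene (360,188) and top (372,258), the timer at scene (271,187). I'll zoom in for measurements.

```bash
cat > h.py <<'E'
from workcell import ctrl
import cv2, numpy as np
from scipy.spatial.transform import Rotation as R
def ray(c,uv):
    p=cv2.undistortPoints(np.array([[uv]],float),c["K"],c["dist"])[0,0]
    V=c["view"];Rm=V[:3,:3];o=-Rm.T@V[:3,3]
    d=Rm.T@np.array([p[0],-p[1],-1.0]);return o,d/np.linalg.norm(d)
def onz(c,uv,z):
    o,d=ray(c,uv);return o+d*(z-o[2])/d[2]
def tri(l):
    A=np.zeros((3,3));b=np.zeros(3);P=[]
    for c,uv in l:
        o,d=ray(c,uv);M=np.eye(3)-np.outer(d,d);A+=M;b+=M@o;P.append((M,o))
    x=np.linalg.solve(A,b);return x,[round(float(np.linalg.norm(M@(x-o))),1) for M,o in P]
def proj(c,p):
    V=c["view"];q=V[:3,:3]@np.asarray(p,float)+V[:3,3]
    r=cv2.projectPoints(np.array([[q[0],-q[1],-q[2]]]),np.zeros(3),np.zeros(3),c["K"],c["dist"])[0]
    return r[0,0]
def crop(fn,out,x0,y0,x1,y1,s):
    im=cv2.imread(fn)[y0:y1,x0:x1];cv2.imwrite(out,cv2.resize(im,None,fx=s,fy=s,interpolation=cv2.INTER_CUBIC))
E
python3 -c "
from h import *
crop('pics/scene0.png','pics/s_rack.png',150,140,310,330,3)
crop('pics/top0.png','pics/t_rack.png',170,140,300,270,4)
crop('pics/scene0.png','pics/s_tray.png',310,140,410,220,6)
crop('pics/top0.png','pics/t_tray.png',290,160,410,300,4)
"
```

```text
(no output)
```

View pics/s_rack.png

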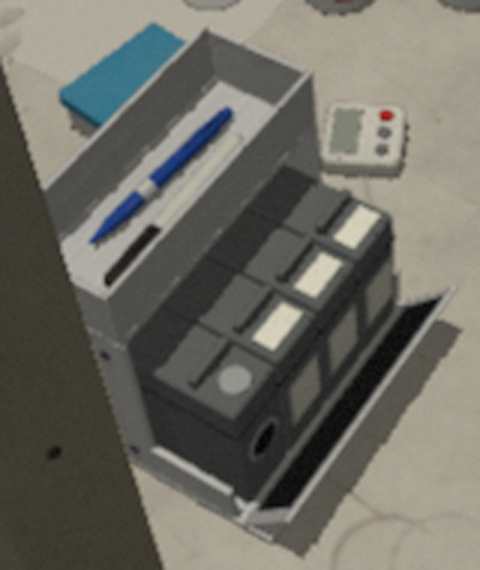

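View pics/t_rack.png

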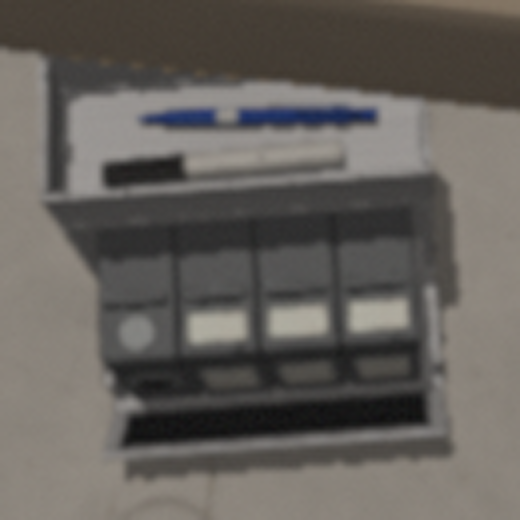

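View pics/s_tray.png

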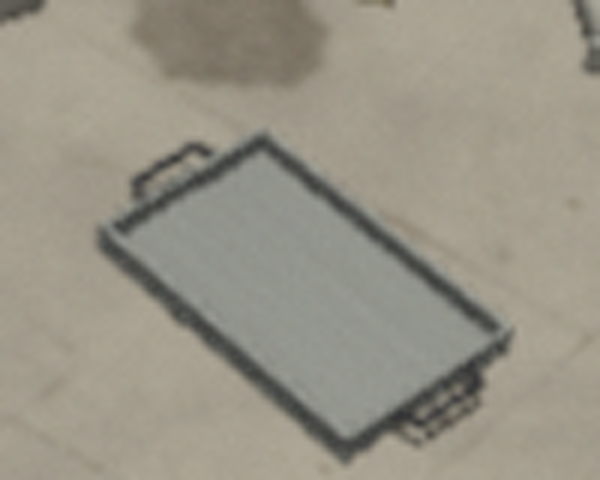

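View pics/t_tray.png

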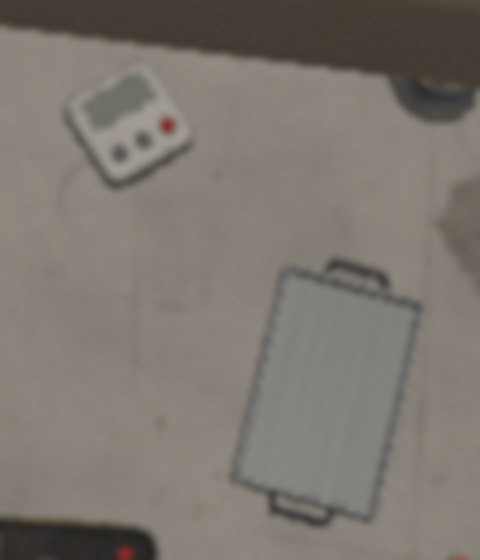

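```bash
python3 - <<'E'
from h import *
cs={n:ctrl.calibration(n) for n in("scene","top")}
np.set_printoptions(precision=1,suppress=True)
def cents(fn,box,lo,amin,amax):
    im=cv2.imread(fn);g=cv2.cvtColor(im,cv2.COLOR_BGR2GRAY);x0,y0,x1,y1=box
    m=np.zeros_like(g);m[y0:y1,x0:x1]=(g[y0:y1,x0:x1]>lo)*255
    n,l,s,c=cv2.connectedComponentsWithStats(m)
    return [(tuple(c[i].round(1)),int(s[i][4])) for i in range(1,n) if amin<s[i][4]<amax]
for lo in (110,125): 
    print(lo,"scene",cents("pics/scene0.png",(205,200,285,285),lo,30,400)); print("top",cents("pics/top0.png",(190,205,285,235),lo-10,20,400))
S,T=cs["scene"],cs["top"]
for n,a,b in [("stud",(228.3,266.7),(204.2,223.2)),("c1",(242.7,248.3),(224.5,221.5)),("c2",(256,231),(244.5,220)),("c3",(269.3,216),(264.7,218.7)),
 ("t+x+y",(327.2,178.7),(361.7,227.5)),("t",(353.7,162.8),(395,235.7)),("t",(394.7,195.8),(382.5,290)),("t",(367.5,215),(348.7,280)),
 ("t+x+y",(353.7,162.8),(361.7,227.5)),("t",(394.7,195.8),(395,235.7)),("t",(367.5,215),(382.5,290)),("t",(327.2,178.7),(348.7,280))]:
    print(n,tri([(S,a),(T,b)]))
E
```

```text
110 scene [((np.float64(210.3), np.float64(205.9)), 155), ((np.float64(255.6), np.float64(231.2)), 141), ((np.float64(242.0), np.float64(248.2)), 155), ((np.float64(275.0), np.float64(271.5)), 74), ((np.float64(227.8), np.float64(266.0)), 89)]
top [((np.float64(192.1), np.float64(221.5)), 144), ((np.float64(280.4), np.float64(223.0)), 154), ((np.float64(243.9), np.float64(219.8)), 141), ((np.float64(264.3), np.float64(218.3)), 141), ((np.float64(223.6), np.float64(221.2)), 139), ((np.float64(203.7), np.float64(222.8)), 65)]
125 scene [((np.float64(210.2), np.float64(205.8)), 146), ((np.float64(255.6), np.float64(231.2)), 132), ((np.float64(241.9), np.float64(248.3)), 143), ((np.float64(275.0), np.float64(271.5)), 57), ((np.float64(227.8), np.float64(266.1)), 73)]
top [((np.float64(191.8), np.float64(221.9)), 120), ((np.float64(280.9), np.float64(223.3)), 111), ((np.float64(263.9), np.float64(218.3)), 116), ((np.float64(223.9), np.float64(221.4)), 116), ((np.float64(244.0), np.float64(219.7)), 115), ((np.float64(203.7), np.float64(222.7)), 47)]
stud (array([585.7, -12.2, 116.6]), [0.5, 0.5])
c1 (array([583.5, -57.8, 117. ]), [0.5, 0.5])
c2 (array([ 581. , -102.6,  118.3]), [0.3, 0.3])
c3 (array([ 578.3, -147.8,  115.4]), [0.9, 0.9])
t+x+y (array([ 554.5, -384.8,    7.6]), [0.4, 0.4])
t (array([ 521.2, -465.1,    6.3]), [1.2, 1.2])
t (array([ 394. , -407.2,    9. ]), [0.1, 0.1])
t (array([ 429.9, -331.1,    1.2]), [0.0, 0.0])
t+x+y (array([ 509.9, -361.2,  114.9]), [20.4, 20.4])
t (array([ 465.4, -469.4,  -39.9]), [64.7, 64.7])
t (array([ 426.5, -435. , -121.6]), [25.4, 25.4])
t (array([ 466.1, -292.9,  129. ]), [50.8, 50.8])
```

```bash
python3 - <<'E'
from h import *
np.set_printoptions(precision=3,suppress=True)
o=ctrl.get_obs();Rt=R.from_rotvec(o["orientation"]).as_matrix();print(Rt)
w=ctrl.calibration("wrist");V=w["view"];cp=-V[:3,:3].T@V[:3,3]
print("cam in tool",Rt.T@(cp-o["ee_pos"]),"cam look in tool",Rt.T@(-V[2,:3]),"up",Rt.T@V[1,:3])
S,T=ctrl.calibration("scene"),ctrl.calibration("top")
for n,a,b in [("stud",(227.8,266.1),(203.7,222.7)),("c1",(242,248.3),(223.8,221.3)),("c2",(255.6,231.2),(244,219.8)),("c3",(269,215.7),(264.1,218.3))]:
  print(n,*tri([(S,a),(T,b)]))
# post foot
print("post foot",onz(S,(205,395),0),onz(T,(152,258),0),onz(T,(128,268),0), onz(S,(235,375),0),onz(T,(165,240),0))
for z in (0,300,500,700,800): print(z,"beam",onz(T,(230,165),z),"post",onz(T,(20,190),z),onz(S,(180,300),z)) 
for n in("scene","top"):
  V=ctrl.calibration(n)["view"];print(n,-V[:3,:3].T@V[:3,3])
E
```

```text
[[-0.     0.918  0.397]
 [ 0.001  0.397 -0.918]
 [-1.     0.    -0.001]]
cam in tool [-148.295   77.751   -1.503] cam look in tool [ 0.959 -0.284  0.   ] up [ 0.284  0.959 -0.   ]
stud [586.174 -11.563 119.13 ] [0.6, 0.6]
c1 [583.894 -56.437 118.467] [0.4, 0.4]
c2 [ 581.422 -101.593  118.682] [0.4, 0.4]
c3 [ 578.542 -146.615  117.642] [1.1, 1.1]
post foot [530.741 168.917   0.   ] [546.431 143.538   0.   ] [528.708 205.628   0.   ] [503.31  115.438   0.   ] [588.05  108.028   0.   ]
0 beam [767.137 -74.113   0.   ] post [776.35  503.279   0.   ] [677.579  41.384   0.   ]
300 beam [640.049 -96.887 300.   ] post [646.565 311.438 300.   ] [534.515 146.04  300.   ]
500 beam [ 555.324 -112.069  500.   ] post [560.041 183.543 500.   ] [439.139 215.811 500.   ]
700 beam [ 470.599 -127.251  700.   ] post [473.518  55.649 700.   ] [343.763 285.581 700.   ]
800 beam [ 428.237 -134.842  800.   ] post [430.256  -8.298 800.   ] [296.074 320.466 800.   ]
scene [287.039 327.076 818.947]
top [ 333.114 -151.888 1024.545]
```

```bash
python3 -c "
from h import *
crop('pics/top0.png','pics/t_post.png',60,160,260,310,4)
crop('pics/scene0.png','pics/s_post.png',90,250,290,420,4)"
```

```text
(no output)
```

View pics/t_post.png

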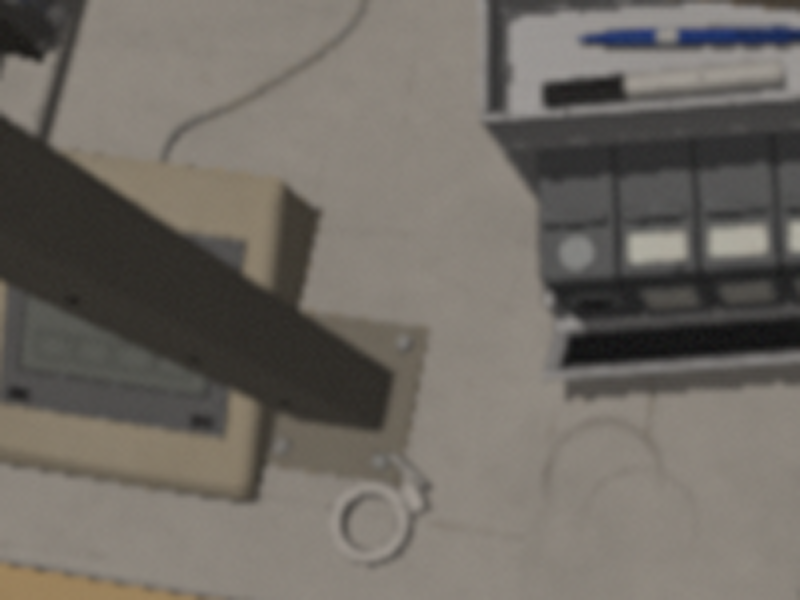

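View pics/s_post.png

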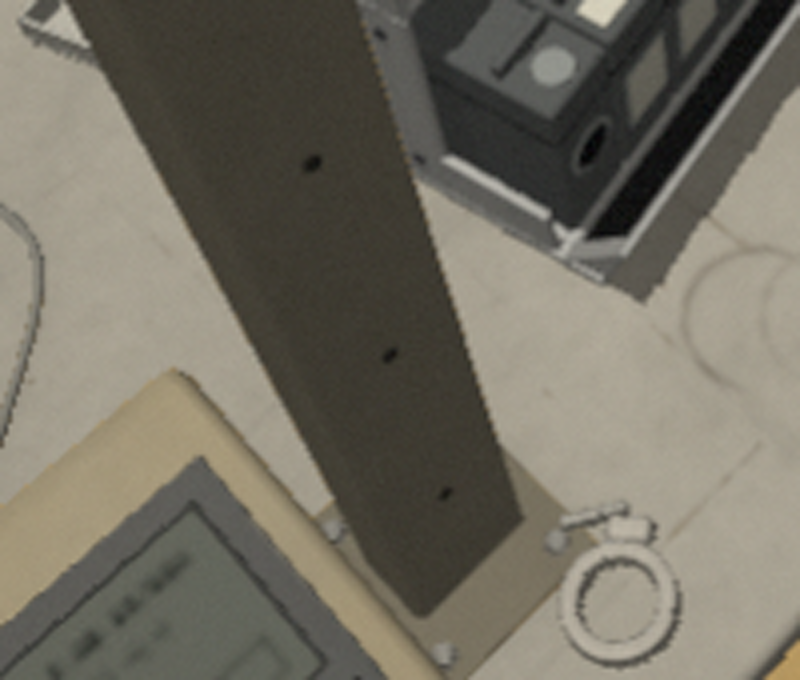

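```bash
cat >> h.py <<'E'
PSI=np.arctan2(-7.6,135.05)
def tool(theta,yaw):
    rx=np.array([np.cos(yaw),np.sin(yaw),0]);z=np.array([0,0,1.])
    a=np.sin(theta)*rx-np.cos(theta)*z;b=np.cos(theta)*rx+np.sin(theta)*z
    return np.stack([a,b,np.cross(a,b)],1)
def row(tcp,Rg,o=None):
    o=o or ctrl.get_obs();Rt=R.from_rotvec(o["orientation"]).as_matrix()
    s=Rt.T@(np.asarray(tcp)-o["ee_pos"])/10;w=R.from_matrix(Rt.T@Rg).as_rotvec()
    n=max(np.linalg.norm(s)/4.17,np.degrees(np.linalg.norm(w))/7.16)
    print("row",s.round(2),w.round(3),"min rows",round(n,1))
def st():
    o=ctrl.get_obs();Rt=R.from_rotvec(o["orientation"]).as_matrix()
    print("t",round(o["t"],2),"tcp",o["ee_pos"].round(1),"q",o["qpos"].round(2),"F",o["ft_force"].round(1),"w",round(o["width"],1),"tilt",np.degrees(np.arctan2(np.hypot(Rt[0,0],Rt[1,0]),-Rt[2,0])).round(1),"yaw",np.degrees(np.arctan2(Rt[1,1],Rt[0,1])).round(1));return o
E
python3 - <<'E'
from h import *
np.set_printoptions(precision=3,suppress=True)
S,T=ctrl.calibration("scene"),ctrl.calibration("top")
print(tri([(S,(220,378.7)),(T,(158,253.75))]),onz(T,(158,253.75),5))
rx=np.array([np.cos(PSI),np.sin(PSI),0]);th=np.radians(35)
Rg=tool(th,PSI)
hook=np.array([586.2,-11.6,0])+rx*24+[0,0,122]
print(hook); P=hook-Rg[:,0]*130
print(P); row(P,Rg)
E
```

```text
(array([544.221, 130.009, -19.227]), [15.0, 15.0]) [554.19  126.425   5.   ]
[610.162 -12.948 122.   ]
[535.715  -8.759 228.49 ]
row [  0.81  48.83 -40.41] [ 0.449 -0.143  0.6  ] min rows 15.2
```

Call:
servo_tool --plan '[[[0.8,48.8,-40.4,0.449,-0.143,0.6,0],[0.8,48.8,-40.4,0.449,-0.143,0.6,0],[0.8,48.8,-40.4,0.449,-0.143,0.6,0],[0.8,48.8,-40.4,0.449,-0.143,0.6,0],[0.8,48.8,-40.4,0.449,-0.143,0.6,0],[0.8,48.8,-40.4,0.449,-0.143,0.6,0],[0.8,48.8,-40.4,0.449,-0.143,0.6,0],[0.8,48.8,-40.4,0.449,-0.143,0.6,0]]]'

```text
t: 0.82
ee_pos: [396.4, -278.5, 231.5]
orientation: [1.467, 0.708, -0.795]
ft_force: [1.5, -0.1, 0.1]
width: 37.8
```

```bash
python3 - <<'E'
from h import *
st();row([535.7,-8.8,228.5],tool(np.radians(35),PSI))
E
```

```text
t 0.82 tcp [ 396.4 -278.5  231.5] q [-0.9   0.11  2.24  0.95  0.56 -0.04] F [ 1.5 -0.1  0.1] w 37.8 tilt 35.0 yaw -3.5
row [  7.32   9.86 -27.76] [-0.004  0.001 -0.   ] min rows 7.3
```

Call:
servo_tool --plan '[[[7.3,9.9,-27.8,0,0,0,0],[7.3,9.9,-27.8,0,0,0,0],[7.3,9.9,-27.8,0,0,0,0],[7.3,9.9,-27.8,0,0,0,0],[7.3,9.9,-27.8,0,0,0,0],[7.3,9.9,-27.8,0,0,0,0],[7.3,9.9,-27.8,0,0,0,0],[7.3,9.9,-27.8,0,0,0,0]]]'

```text
t: 1.48
ee_pos: [514.9, -50.4, 228.4]
orientation: [1.46, 0.714, -0.797]
ft_force: [0.2, -0.3, 0.4]
width: 0.2
```

```bash
python3 - <<'E'
from h import *
st();row([535.7,-8.8,228.5],tool(np.radians(35),PSI))
import pickle
c=ctrl.calibration("wrist");im=ctrl.get_image("wrist");pickle.dump(c,open("w1.pkl","wb"));cv2.imwrite("pics/w1.png",im[:,:,::-1])
E
```

```text
t 1.48 tcp [514.9 -50.4 228.4] q [-0.15  0.12  2.25  0.29  0.18  1.21] F [ 0.2 -0.3  0.4] w 0.2 tilt 34.7 yaw -3.1
row [ 1.03  1.53 -4.27] [0.002 0.002 0.006] min rows 1.1
```

View pics/w1.png

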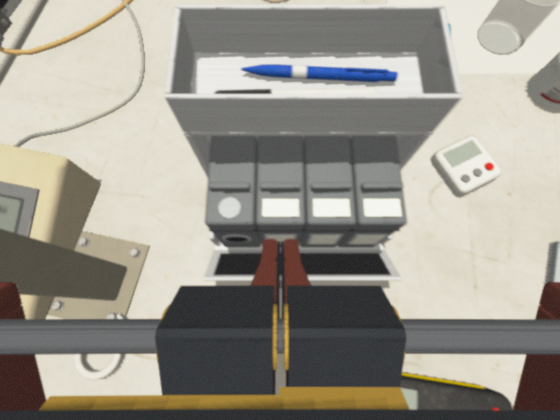

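The wrist view shows the row with the stud at (230,207). The window-case rib lies along about y=186 px, and the timer is at (466,165). Joint 5 is close to its lower limit, so I'll fit a kinematic model to check that the tilted poses are feasible.

```bash
cat > kin.py <<'E'
from h import *
from scipy.optimize import least_squares
def fk(q,p):
    a1,h,L2,a3,L3,Lt=p
    Rz=lambda t:R.from_euler('z',t);Ry=lambda t:R.from_euler('y',t)
    X=Rz(q[0]);pos=np.array([0,0,h])+X.apply([a1,0,0])
    X=X*Ry(q[1]);pos=pos+X.apply([0,0,L2])
    X=X*Ry(q[2]);pos=pos+X.apply([a3,0,L3])
    X=X*Rz(q[3])*Ry(q[4]);X=X*Rz(q[5]);pos=pos+X.apply([0,0,Lt])
    return pos,X
def ikn(p,tcp,Rg,q0,C):
    lo=np.array([-3,-.9,.09,-1.31,.11,-2.54]);hi=np.array([3,2.11,2.58,4.45,2.69,2.54])
    def f(q):
        pos,X=fk(q,p);return np.r_[(pos-tcp)/100,(R.from_matrix(Rg).inv()*(X*C)).as_rotvec()]
    s=least_squares(f,np.clip(q0,lo+1e-3,hi-1e-3),bounds=(lo,hi));return s.x,np.abs(s.fun).max()
E
python3 - <<'E'
from kin import *
np.set_printoptions(precision=3,suppress=True)
o=ctrl.get_obs()
D=[([-1.182,.42382,1.63069,0,1.08857,-.019],[247.685,-573.25,235.92],[.90461,1.37623,-.90325]),
([-.9,.11,2.24,.95,.56,-.04],[396.4,-278.5,231.5],[1.467,.708,-.795]),
(o["qpos"],o["ee_pos"],o["orientation"])]
for q,t,r in D:
    _,X=fk(q,[0]*6);print((X.inv()*R.from_rotvec(r)).as_matrix().round(2))
f=lambda p:np.r_[tuple(fk(q,p)[0]-np.array(t) for q,t,_ in D)]
s=least_squares(f,[0,300,400,0,400,200]);print(s.x,s.fun)
E
```

```text
[[-0.  0. -1.]
 [-0.  1.  0.]
 [ 1.  0. -0.]]
[[-0.   -0.   -1.  ]
 [-0.01  1.   -0.  ]
 [ 1.    0.01 -0.  ]]
[[ 0.  0. -1.]
 [-0.  1.  0.]
 [ 1.  0.  0.]]
[ 57.794 687.025 402.734 253.444 586.568 321.12 ] [-11.012  -4.496  -0.075   1.385   0.435   1.537  -2.055 -10.461  -1.462]
```

```bash
sed -i 's/a1,h,L2,a3,L3,Lt=p/a1,h,L2,a3,L3,Lt,dy=p/; s/X.apply(\[a1,0,0\])/X.apply([a1,dy,0])/' kin.py
cat >> kin.py <<'E'
C=R.from_matrix(np.array([[0,0,-1],[0,1,0],[1,0,0]],float))
D=[([-1.182,.42382,1.63069,0,1.08857,-.019],[247.685,-573.25,235.92]),
([-.9,.11,2.24,.95,.56,-.04],[396.4,-278.5,231.5])]
E
python3 - <<'E'
from kin import *
np.set_printoptions(precision=3,suppress=True)
o=ctrl.get_obs();D.append((o["qpos"],o["ee_pos"]));print(list(o["qpos"].round(5)),list(o["ee_pos"].round(2)))
f=lambda p:np.r_[tuple(fk(q,p)[0]-np.array(t) for q,t in D)]
for init in ([0,300,400,0,400,200,10],[100,200,500,50,500,250,10]):
  s=least_squares(f,init);print(s.x,s.fun.round(1),np.linalg.svd(s.jac)[1])
E
```

```text
[np.float64(-0.14652), np.float64(0.11624), np.float64(2.24827), np.float64(0.27793), np.float64(0.18001), np.float64(1.22484)] [np.float64(516.04), np.float64(-49.45), np.float64(228.58)]
[-34.034 186.773 623.163  14.656 462.397 290.964  11.9  ] [-0.   0.  -0.1  0.6 -0.4  2.1 -0.7 -0.1 -2. ] [3.34  2.529 1.747 0.556 0.275 0.123 0.006]
[-34.033 186.774 623.163  14.657 462.397 290.964  11.9  ] [-0.   0.  -0.1  0.6 -0.4  2.1 -0.7 -0.1 -2. ] [3.34  2.529 1.747 0.556 0.275 0.123 0.006]
```

```bash
cat >> kin.py <<'E'
P0=[-34.033,186.774,623.163,14.657,462.397,290.964,11.9]
E
python3 - <<'E'
from kin import *
np.set_printoptions(precision=2,suppress=True)
rx=np.array([np.cos(PSI),np.sin(PSI),0])
O=np.array([586.2,-11.6,0])+rx*29   # rack-x zero in window case's line
def W(x,z): return O+rx*x+[0,0,z]
poses=[]
for th in (25,30,35,40):
    t=np.radians(th);poses.append((f"hook{th}",W(0,124)-14*tool(t,PSI)[:,0]+10*tool(t,PSI)[:,1],t,PSI))
    poses.append((f"pull{th}",W(-75,126)-14*tool(t,PSI)[:,0]+10*tool(t,PSI)[:,1],t,PSI))
for th in(20,25,30,35,40):
    t=np.radians(th);c=W(-46+30*np.cos(np.radians(40))-94*np.sin(np.radians(40)),8+30*np.sin(np.radians(40))+94*np.cos(np.radians(40)))
    poses.append((f"grab{th}",c+5*tool(t,PSI)[:,0],t,PSI))
    poses.append((f"grabup{th}",c-105*tool(t,PSI)[:,0],t,PSI))
poses.append(("tray",np.array([475,-397,100.]),0,np.radians(-24)))
for n,p,t,y in poses:
    out=[]
    for flip,q0 in((0,[-.15,.3,2.1,.1,.2,1.3]),(1,[-.15,.3,2.1,3.1,.4,1.3]),(1,[-.15,.3,2.1,3.1,.4,-1.8]),(0,[-.15,.3,2.1,3.1,.4,-1.8])):
        Rg=tool(t,y)@(np.diag([1,-1,-1]) if flip else np.eye(3))
        q,e=ikn(P0,p,Rg,q0,C)
        out.append((flip,q,round(e,3)))
    print(n,p.round(0))
    for f,q,e in out: 
        if e<.01: print("    ",f,q,e)
E
```

```text
hook25 [618. -13. 141.]
     0 [-0.04  0.39  2.04 -0.03  0.28  1.62] 0.0
     1 [-0.04  0.39  2.04 -0.03  0.28 -1.53] 0.0
pull25 [543.  -9. 143.]
     0 [-0.03  0.3   2.19 -0.04  0.22  1.63] 0.0
     1 [-0.03  0.3   2.19 -0.04  0.22 -1.51] 0.0
hook30 [617. -13. 141.]
     0 [-0.04  0.38  2.1  -0.07  0.14  1.66] 0.0
     1 [-0.04  0.38  2.1  -0.07  0.14 -1.48] 0.0
pull30 [542.  -9. 143.]
hook35 [615. -13. 141.]
pull35 [540.  -9. 143.]
hook40 [614. -13. 141.]
     0 [-0.03  0.38  2.21  3.24  0.15 -1.65] 0.0
     1 [-0.03  0.38  2.21  3.24  0.15  1.49] 0.0
     0 [-0.03  0.38  2.21  3.24  0.15 -1.65] 0.0
pull40 [539.  -9. 143.]
     0 [-0.03  0.3   2.36  3.22  0.21 -1.63] 0.0
     1 [-0.03  0.3   2.36  3.22  0.21  1.51] 0.0
     0 [-0.03  0.3   2.36  3.22  0.21 -1.63] 0.0
grab20 [534.  -9.  95.]
     0 [-0.03  0.38  2.19 -0.03  0.22  1.62] 0.0
     1 [-0.03  0.38  2.19 -0.03  0.22 -1.52] 0.0
grabup20 [496.  -7. 198.]
     0 [-0.03  0.17  2.16 -0.02  0.46  1.61] 0.0
     1 [-0.03  0.17  2.16 -0.02  0.46 -1.53] 0.0
grab25 [534.  -9.  95.]
grabup25 [488.  -6. 194.]
     0 [-0.03  0.15  2.2
[... 234 characters left out ...]
3  0.13  2.31 -0.08  0.18 -1.47] 0.0
     0 [-0.03  0.13  2.31 -0.08  0.18  1.67] 0.0
grab35 [535.  -9.  95.]
     0 [-0.03  0.38  2.35  3.21  0.21 -1.62] 0.0
     1 [-0.03  0.38  2.35  3.21  0.21  1.52] 0.0
     0 [-0.03  0.38  2.35  3.21  0.21 -1.62] 0.0
grabup35 [472.  -5. 185.]
grab40 [535.  -9.  95.]
     0 [-0.03  0.4   2.4   3.19  0.36 -1.6 ] 0.0
     1 [-0.03  0.4   2.4   3.19  0.36  1.55] 0.0
     0 [-0.03  0.4   2.4   3.19  0.36 -1.6 ] 0.0
grabup40 [464.  -5. 180.]
     1 [-0.02  0.13  2.46  3.29  0.15  1.45] 0.0
     0 [-0.02  0.13  2.46  3.29  0.15 -1.69] 0.0
tray [ 475. -397.  100.]
     0 [-0.72  0.55  1.77  0.    0.82  1.27] 0.0
     1 [-0.72  0.55  1.77  0.    0.82 -1.87] 0.0
```

```bash
python3 - <<'E'
from kin import *
np.set_printoptions(precision=2,suppress=True)
rx=np.array([np.cos(PSI),np.sin(PSI),0]);ry=np.array([-rx[1],rx[0],0])
O=np.array([586.2,-11.6,0])+rx*29
t=np.radians(26);Rg=tool(t,PSI)
P=O+[0,0,124]-14*Rg[:,0]+14*Rg[:,1]-75*Rg[:,0]-38*ry
print(P,ikn(P0,P,Rg,[-.15,.3,2.1,.1,.2,1.3],C));row(P,Rg)
E
python3 -c "
from h import *
crop('pics/w1.png','pics/w1c.png',180,120,300,260,5)"
```

```text
[586.63 -49.68 210.13] (array([-0.12,  0.26,  2.04,  0.07,  0.39,  1.45]), np.float64(1.4779288903810084e-14))
row [ 5.53  4.74 -0.39] [-0.    0.   -0.15] min rows 1.7
```

View pics/w1c.png

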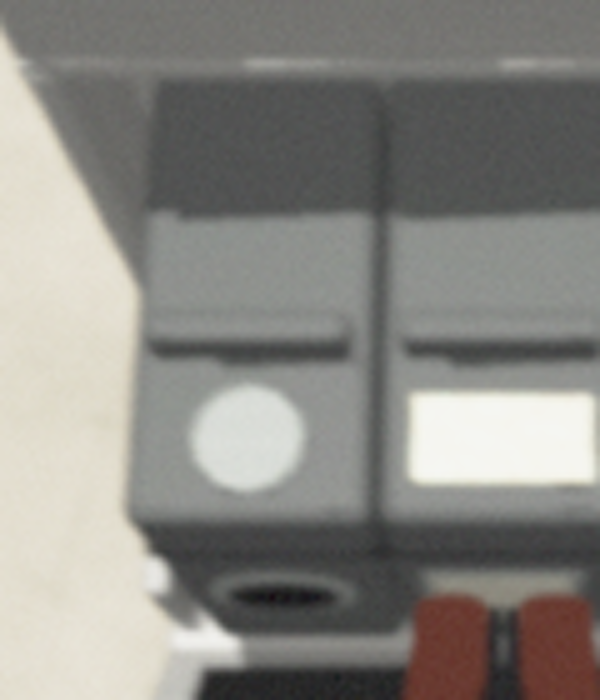

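Call:
servo_tool --plan '[[[5.5,4.7,-0.4,0,0,-0.15,0],[5.5,4.7,-0.4,0,0,-0.15,0],[5.5,4.7,-0.4,0,0,-0.15,0],[5.5,4.7,-0.4,0,0,-0.15,0]]]'

```text
t: 1.87
ee_pos: [586.2, -52.2, 209.0]
orientation: [1.418, 0.831, -0.912]
ft_force: [-1.1, 1.0, -0.6]
width: 0.3
```

```bash
python3 - <<'E'
from h import *
st()
import pickle
c=ctrl.calibration("wrist");im=ctrl.get_image("wrist");pickle.dump(c,open("w2.pkl","wb"));cv2.imwrite("pics/w2.png",im[:,:,::-1])
E
```

```text
t 1.87 tcp [586.2 -52.2 209. ] q [-0.12  0.27  2.03  0.07  0.39  1.45] F [-1.1  1.  -0.6] w 0.3 tilt 26.0 yaw -3.2
```

View pics/w2.png

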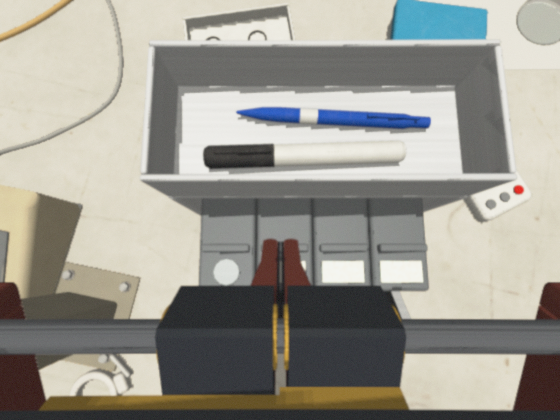

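```bash
python3 -c "
from h import *
crop('pics/w2.png','pics/w2c.png',190,180,310,300,5)"
```

```text
(no output)
```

View pics/w2c.png

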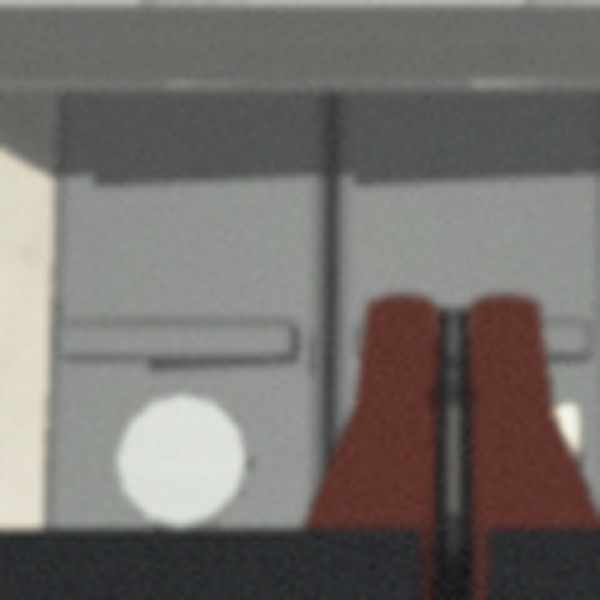

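```bash
python3 - <<'E'
from h import *
import pickle
np.set_printoptions(precision=1,suppress=True)
a,b=pickle.load(open("w1.pkl","rb")),pickle.load(open("w2.pkl","rb"))
S,T=ctrl.calibration("scene"),ctrl.calibration("top")
off=.0
for n,p,q in [("stud",(229.4,207.6),(226.2,272.2)),("ribL",(210.4,183.4),(203,243.6)),("ribR",(249.4,183),(248.6,243.6)),("ribfrontL",(210.4,188),(203,251.4)),("ribfrontR",(249.4,187.8),(248.6,251.4)),
 ("troughL",(229,133),(226,197.6))]:
  x,e=tri([(a,p),(b,q)]);print(n,x,e, onz(a,p,128),onz(b,q,128))
print("stud all",tri([(a,(229.4,207.6)),(b,(226.2,272.2)),(S,(227.8,266.1)),(T,(203.7,222.7))]),onz(b,(226.2,272.2),119))
print("case top edges y @118:",onz(b,(190+50/5,180+400/5),118),onz(b,(190+330/5,180+400/5),118))
# fingertips current location in b image
o=ctrl.get_obs();Rt=R.from_rotvec(o["orientation"]).as_matrix()
print(proj(b,o["ee_pos"]+14*Rt[:,0]))
E
```

```text
stud [583.5  -9.3 121.7] [0.6, 0.6] [581.5  -9.6 128. ] [583.6 -10.9 128. ]
ribL [606.    7.1 124.7] [0.4, 0.4] [604.7   6.8 128. ] [605.8   6.  128. ]
ribR [603.9 -27.7 126.1] [0.5, 0.5] [603.2 -27.3 128. ] [603.8 -28.3 128. ]
ribfrontL [599.9   6.2 128.9] [0.4, 0.4] [600.4   6.8 128. ] [599.9   6.1 128. ]
ribfrontR [598.  -27.8 129.8] [0.5, 0.5] [598.7 -27.2 128. ] [598.  -28.1 128. ]
troughL [633.4 -16.1 161.9] [1.5, 1.5] [653.9  -9.8 128. ] [640.1 -12.3 128. ]
stud all (array([584.2, -10.2, 122.6]), [1.6, 0.7, 0.3, 2.4]) [583.4  -9.4 119. ]
case top edges y @118: [593.8  10.8 118. ] [591.3 -32.7 118. ]
[282.6 259.7]
```

```bash
cat >> h.py <<'E'
PSI=np.radians(-3.2)
rx=np.array([np.cos(PSI),np.sin(PSI),0]);ry=np.array([-rx[1],rx[0],0])
E_=np.array([604.8,-11.0,128.])
E
python3 - <<'E'
from kin import *
np.set_printoptions(precision=2,suppress=True)
t=np.radians(26);Rg=tool(t,PSI)
A=E_+6.5*Rg[:,0]+6*rx+10*Rg[:,1]-14*Rg[:,0]
print(A);st()
row(A-70*Rg[:,0],Rg)
E
```

```text
[616.48 -11.65 139.12]
t 1.92 tcp [584.3 -52.2 208.8] q [-0.12  0.27  2.04  0.07  0.39  1.45] F [ 0.2 -0.5 -0.9] w 0.2 tilt 26.0 yaw -3.2
row [ 0.56 -0.37 -4.23] [-0.  0.  0.] min rows 1.0
```

Call:
servo_tool --plan '[[[0.6,-0.3,-4.2,0,0,0,0],[0.6,-0.3,-4.2,0,0,0,0],[0.6,-0.3,-4.2,0,0,0,0],[0.6,-0.3,-4.2,0,0,0,0]]]'

```text
t: 2.25
ee_pos: [585.7, -10.4, 203.0]
orientation: [1.418, 0.831, -0.912]
ft_force: [0.7, -0.3, 0.7]
width: 0.3
```

```bash
python3 - <<'E'
from kin import *
st()
t=np.radians(26);Rg=tool(t,PSI)
A=E_+6.5*Rg[:,0]+6*rx+10*Rg[:,1]-14*Rg[:,0]
row(A,Rg)
im=ctrl.get_image("wrist");cv2.imwrite("pics/w3.png",im[:,:,::-1]);crop('pics/w3.png','pics/w3c.png',190,180,370,300,4)
st();row(A,Rg)
E
```

```text
t 2.25 tcp [585.7 -10.4 203. ] q [-0.03  0.27  2.04 -0.04  0.37  1.63] F [ 0.7 -0.3  0.7] w 0.3 tilt 26.0 yaw -3.2
row [ 7.09 -0.04 -0.07] [ 0.001  0.003 -0.   ] min rows 1.7
t 2.3 tcp [586.  -10.9 203.2] q [-0.03  0.27  2.04 -0.04  0.37  1.63] F [0.2 0.2 0.4] w 0.4 tilt 26.1 yaw -3.2
row [ 7.09 -0.08 -0.12] [-0.     0.003 -0.001] min rows 1.7
```

View pics/w3c.png

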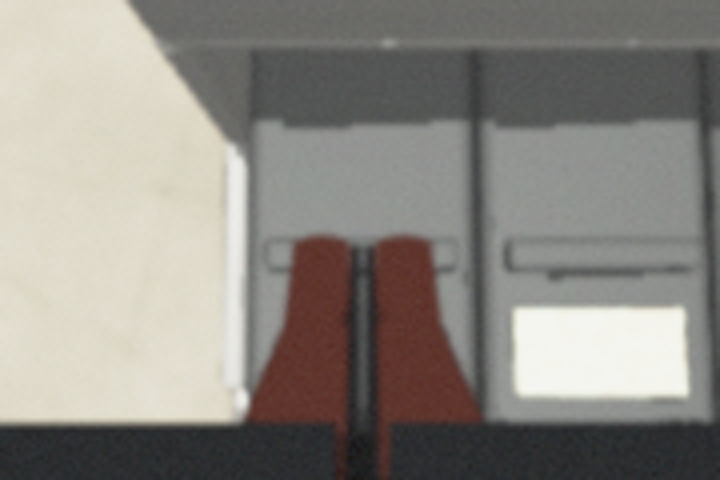

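The fingers (centre about x=362 in the crop) line up with the rib (267–457). Now going in behind it.

Call:
servo_tool --plan '[[[2.5,0,-0.1,0,0,0,0],[4.5,0,-0.1,0,0,0,0],[5.8,0,-0.1,0,0,0,0],[6.5,0,-0.1,0,0,0,0],[7.1,0,-0.1,0,0,0,0],[7.1,0,-0.1,0,0,0,0]]]'

```text
t: 2.8
ee_pos: [617.9, -12.1, 138.6]
orientation: [1.419, 0.83, -0.914]
ft_force: [-1.2, 0.7, 1.2]
width: 0.7
```

```bash
python3 - <<'E'
from kin import *
st()
t=np.radians(26);Rg=tool(t,PSI)
A=E_+6.5*Rg[:,0]+6*rx+10*Rg[:,1]-14*Rg[:,0]
row(A,Rg);row(A-10*rx,Rg)
for n in ("wrist","scene"):
  im=ctrl.get_image(n);cv2.imwrite(f"pics/{n}4.png",im[:,:,::-1])
crop('pics/wrist4.png','pics/w4c.png',190,150,370,290,4)
crop('pics/scene4.png','pics/s4c.png',150,140,310,330,3)
E
```

```text
t 2.8 tcp [617.9 -12.1 138.6] q [-0.03  0.43  2.01 -0.06  0.25  1.65] F [-1.2  0.7  1.2] w 0.7 tilt 26.0 yaw -3.3
row [-0.11 -0.11 -0.04] [-0.001  0.004 -0.   ] min rows 0.0
row [-0.55 -1.   -0.03] [-0.001  0.004 -0.   ] min rows 0.3
```

View pics/w4c.png

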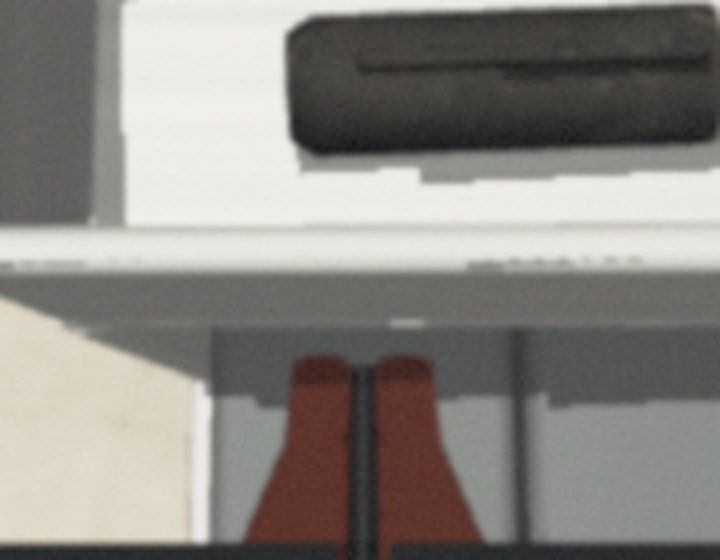

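View pics/s4c.png

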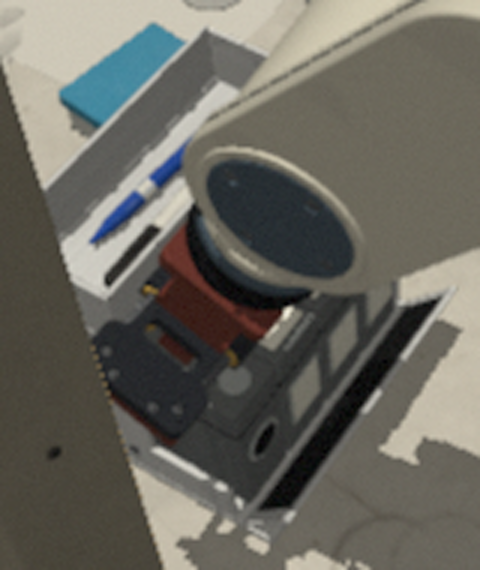

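Call:
servo_tool --plan '[[[-0.18,-0.36,0,0,0,0,0],[-0.35,-0.72,0,0,0,0,0],[-0.62,-1.03,0,0,0,0,0],[-0.87,-1.36,0,0,0,0,0],[-1.13,-1.68,0,0,0,0,0],[-1.37,-2.0,0,0,0,0,0],[-1.59,-2.34,0,0,0,0,0],[-1.81,-2.68,0,0,0,0,0]]]'

```text
t: 3.57
ee_pos: [585.5, -9.4, 143.7]
orientation: [1.419, 0.83, -0.913]
ft_force: [0.7, -0.3, 0.8]
width: 0.7
```

```bash
python3 - <<'E'
from kin import *
st()
for n in ("wrist","scene"):
  im=ctrl.get_image(n);cv2.imwrite(f"pics/{n}5.png",im[:,:,::-1])
a=cv2.imread('pics/wrist5.png')[150:300,160:400];b=cv2.imread('pics/scene5.png')[180:330,180:330]
cv2.imwrite('pics/p5.png',np.hstack([cv2.resize(a,None,fx=2,fy=2),cv2.resize(b,None,fx=2,fy=2)]))
E
```

```text
t 3.57 tcp [585.5  -9.4 143.7] q [-0.03  0.38  2.08 -0.07  0.23  1.66] F [ 0.7 -0.3  0.8] w 0.7 tilt 26.0 yaw -3.2
```

View pics/p5.png

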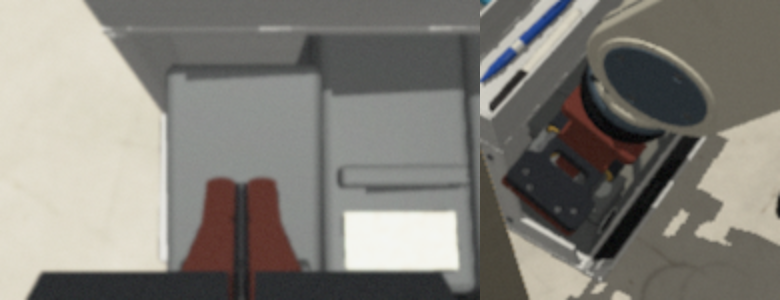

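Call:
servo_tool --plan '[[[-0.31,-0.52,0,0,0,0,0],[-0.59,-1.05,0,0,0,0,0],[-0.85,-1.59,0,0,0,0,0],[-1.07,-2.15,0,0,0,0,0],[-1.23,-2.63,0,0,0,0,0],[-1.38,-3.11,0,0,0,0,0],[-1.51,-3.6,0,0,0,0,0],[-1.63,-4.1,0,0,0,0,0]]]'

```text
t: 4.33
ee_pos: [542.2, -6.9, 140.6]
orientation: [1.42, 0.829, -0.912]
ft_force: [-0.9, -0.1, 5.1]
width: 0.8
```

```bash
python3 - <<'E'
from kin import *
st()
for n in ("wrist","scene"):
  im=ctrl.get_image(n);cv2.imwrite(f"pics/{n}6.png",im[:,:,::-1])
a=cv2.imread('pics/wrist6.png')[120:300,160:400];b=cv2.imread('pics/scene6.png')[150:330,180:330]
cv2.imwrite('pics/p6.png',np.hstack([cv2.resize(a,None,fx=2,fy=2),cv2.resize(b,None,fx=2,fy=2)]))
E
```

```text
t 4.33 tcp [542.2  -6.9 140.6] q [-0.03  0.34  2.17 -0.09  0.18  1.69] F [-0.9 -0.1  5.1] w 0.8 tilt 26.1 yaw -3.2
```

View pics/p6.png

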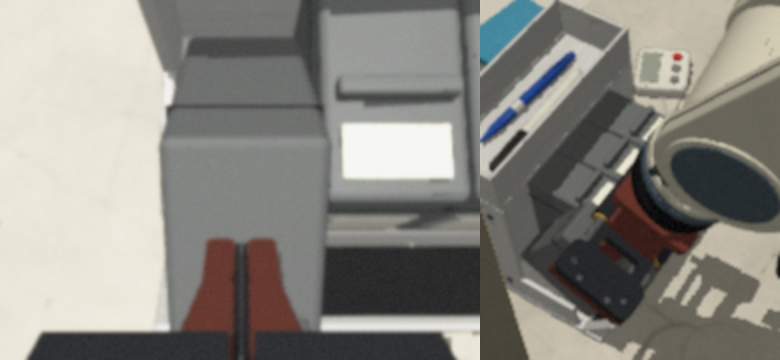

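Call:
servo_tool --plan '[[[-0.3,-0.2,0,0,0,0,0],[-0.5,-0.5,0,0,0,0,0],[-0.62,-0.81,0,0,0,0,0],[-0.62,-0.81,0,0,0,0,0]]]'

```text
t: 4.77
ee_pos: [531.0, -6.4, 141.9]
orientation: [1.419, 0.831, -0.914]
ft_force: [0.4, 0.1, -0.0]
width: 1.0
```

```bash
python3 - <<'E'
from kin import *
st()
for n in ("wrist","scene"):
  im=ctrl.get_image(n);cv2.imwrite(f"pics/{n}7.png",im[:,:,::-1])
a=cv2.imread('pics/wrist7.png')[120:300,160:400];b=cv2.imread('pics/scene7.png')[150:330,180:330]
cv2.imwrite('pics/p7.png',np.hstack([cv2.resize(a,None,fx=2,fy=2),cv2.resize(b,None,fx=2,fy=2)]))
E
```

```text
t 4.77 tcp [531.   -6.4 141.9] q [-0.02  0.33  2.19 -0.1   0.17  1.7 ] F [ 0.4  0.1 -0. ] w 1.0 tilt 26.0 yaw -3.2
```

View pics/p7.png

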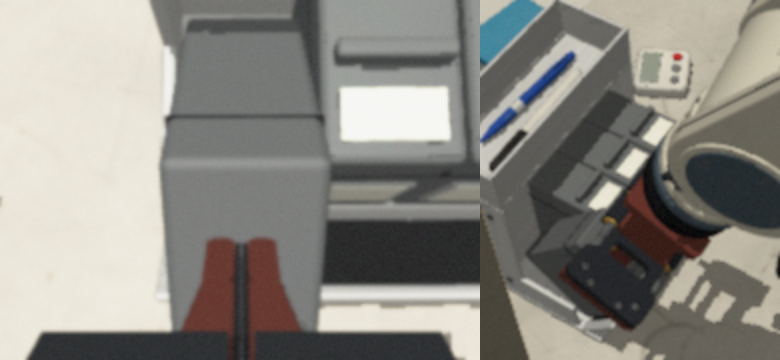

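Call:
servo_tool --plan '[[[-1.0,0,0,0,0,0,0],[-2.5,0.2,0,0,0,0,0],[-5.0,0.3,0,0,0,0,0],[-8.0,0.3,0,0,0,0,0],[-11.0,0.3,2.0,0,0,-0.05,8.7],[-12.0,0.3,4.0,0,0,-0.1,8.7],[-12.0,0.3,4.0,0,0,-0.1,8.7],[-12.0,0.3,4.0,0,0,-0.1,8.7]]]'

```text
t: 5.53
ee_pos: [480.6, -43.8, 253.0]
orientation: [1.39, 0.903, -0.987]
ft_force: [-0.2, 0.3, 1.0]
width: 23.6
```

```bash
python3 - <<'E'
from kin import *
import pickle
st()
for n in ("wrist","scene","top"):
  if n=="wrist": pickle.dump(ctrl.calibration("wrist"),open("w8.pkl","wb"))
  im=ctrl.get_image(n);cv2.imwrite(f"pics/{n}8.png",im[:,:,::-1])
b=cv2.imread('pics/scene8.png')[170:330,180:330]
c=cv2.imread('pics/top8.png')[170:330,180:330]
cv2.imwrite('pics/p8.png',np.hstack([cv2.resize(c,None,fx=2.5,fy=2.8),cv2.resize(b,None,fx=2.5,fy=2.8)])[:600,:800])
crop('pics/wrist8.png','pics/w8c.png',150,100,350,300,3)
E
```

```text
t 5.53 tcp [480.6 -43.8 253. ] q [-0.13  0.05  2.14  0.04  0.59  1.47] F [-0.2  0.3  1. ] w 23.6 tilt 20.5 yaw -3.4
```

View pics/p8.png

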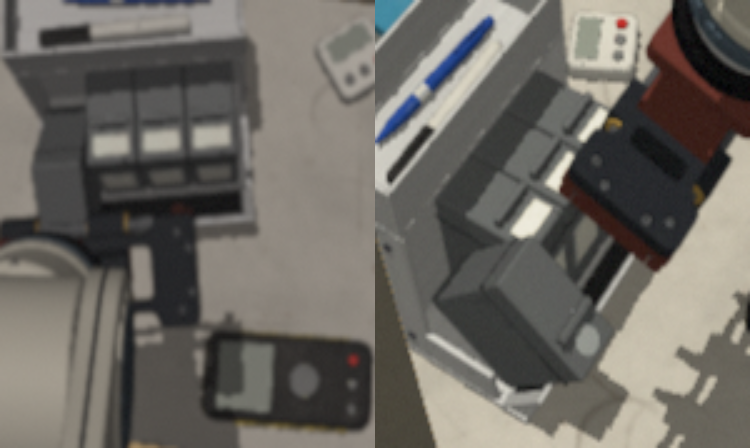

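View pics/w8c.png

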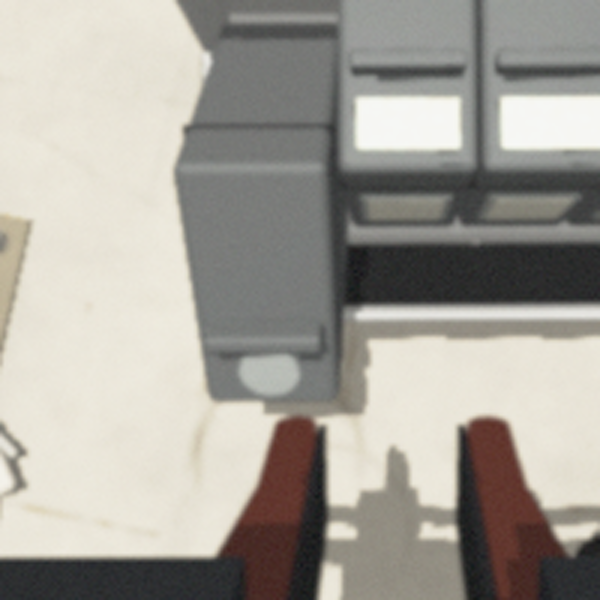

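```bash
python3 -c "
from h import *
crop('pics/scene8.png','pics/s8c.png',195,240,285,330,6)"
```

```text
(no output)
```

View pics/s8c.png

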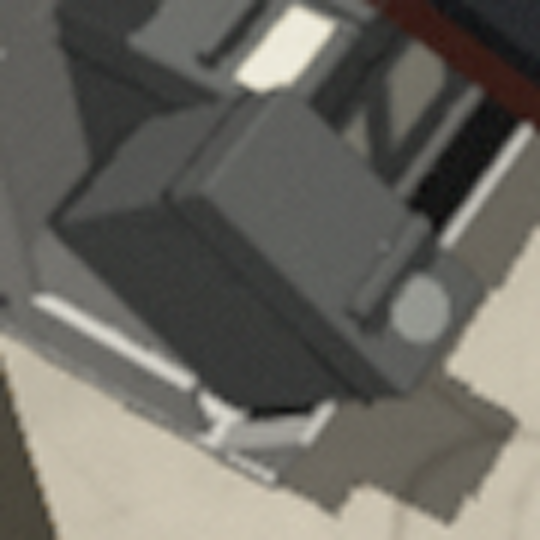

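```bash
python3 - <<'E'
from h import *
import pickle
np.set_printoptions(precision=1,suppress=True)
w=pickle.load(open("w8.pkl","rb"));S=ctrl.calibration("scene")
X={}
for n,p,q in [("stud",(239.7,224.7),(264.7,291.3)),("r+",(211,155),(227.5,274.2)),("r-",(260,154),(243.7,255.8)),("f+",(221,233.3),(262.5,305.3)),("f-",(262.7,234),(276.7,286.7))]:
  X[n],e=tri([(w,p),(S,q)]);print(n,X[n],e,"rack x",(X[n]-(E_+9*rx))@rx,"y",(X[n]-E_)@ry)
for s in "+-":
  d=X["r"+s]-X["f"+s];print(np.linalg.norm(d),np.degrees(np.arctan2(d[2],d@rx)),np.degrees(np.arctan2(d@ry,d@rx)))
ph=np.radians(40)
for d,h in((0,110),(90,110),(15,110),(30,92)): print(d,h,-46+d*np.cos(ph)-h*np.sin(ph),8+d*np.sin(ph)+h*np.cos(ph))
E
```

```text
stud [506.7  -5.5 104.8] [0.4, 0.4] rack x -107.27092727184703 y 0.0546022372486736
r+ [568.   12.1 139.5] [0.6, 0.6] rack x -47.0547580694863 y 20.995115738238578
r- [563.8 -31.  142.5] [1.3, 1.3] rack x -48.840387018771494 y -22.253419647531768
f+ [499.7  14.9  93.8] [0.6, 0.6] rack x -115.37589475764608 y 19.953961769661866
f- [495.7 -26.9  96.5] [0.4, 0.4] rack x -117.07798650843405 y -22.002029905229875
82.18627785423915 33.761007048865075 0.8730696523395992
82.24736630746654 33.935463228986876 -0.21107873361180965
0 110 -116.70663706551932 92.26488874308758
90 110 -47.7626371848113 150.1157736148761
15 110 -105.21597041873466 101.90670288838567
30 92 -82.15512679759227 97.75971705754216
```

```bash
cat >> h.py <<'E'
ORG=E_+9*rx; ORG[2]=0
def W(x,y,z): return ORG+rx*x+ry*y+[0,0,z]
E
python3 - <<'E'
from kin import *
np.set_printoptions(precision=2,suppress=True)
Rg=tool(np.radians(18),PSI)
c=W(-80.9,-0.4,96.2);P=c+5*Rg[:,0]
print(c,ikn(P0,P,Rg,[-.15,.3,2.1,.1,.2,1.6],C));st()
row(P-100*Rg[:,0],Rg);row(P,Rg)
E
```

```text
[532.99  -7.39  96.2 ] (array([-0.03,  0.39,  2.17, -0.03,  0.27,  1.62]), np.float64(3.836930773104541e-15))
t 5.68 tcp [479.1 -42.6 250.4] q [-0.13  0.06  2.14  0.04  0.59  1.47] F [ 0.5 -0.1 -0.4] w 36.2 tilt 20.2 yaw -3.2
row [ 6.75 -0.1  -3.84] [-0.    0.   -0.04] min rows 1.9
row [16.75 -0.49 -3.87] [-0.    0.   -0.04] min rows 4.1
```

Call:
servo_tool --plan '[[[2,0,-2,0,0,-0.04,8.7],[4,-0.1,-3.8,0,0,-0.04,8.7],[6,-0.1,-3.8,0,0,-0.04,8.7],[6.7,-0.1,-3.8,0,0,-0.04,8.7],[6.7,-0.1,-3.8,0,0,-0.04,8.7],[6.7,-0.1,-3.8,0,0,-0.04,8.7],[6.7,-0.1,-3.8,0,0,-0.04,8.7],[6.7,-0.1,-3.8,0,0,-0.04,8.7]]]'

```text
t: 6.35
ee_pos: [504.6, -6.9, 189.1]
orientation: [1.375, 0.937, -1.018]
ft_force: [0.7, -0.4, 0.0]
width: 86.2
```

```bash
python3 - <<'E'
from kin import *
Rg=tool(np.radians(18),PSI)
c=W(-80.9,-0.4,96.2);P=c+5*Rg[:,0]
st();row(P,Rg)
im=ctrl.get_image("wrist");cv2.imwrite("pics/w9.png",im[:,:,::-1]);crop('pics/w9.png','pics/w9c.png',130,80,430,300,2.5)
st();row(P,Rg)
E
```

```text
t 6.35 tcp [504.6  -6.9 189.1] q [-0.03  0.21  2.13 -0.02  0.49  1.62] F [ 0.7 -0.4  0. ] w 86.2 tilt 18.1 yaw -3.3
row [10.21 -0.2  -0.14] [-0.001  0.003 -0.002] min rows 2.4
t 6.4 tcp [504.6  -6.9 189.2] q [-0.03  0.21  2.13 -0.02  0.49  1.62] F [-0.4 -0.2  0.4] w 86.9 tilt 18.1 yaw -3.3
row [10.22 -0.2  -0.15] [-0.001  0.003 -0.002] min rows 2.5
```

View pics/w9c.png

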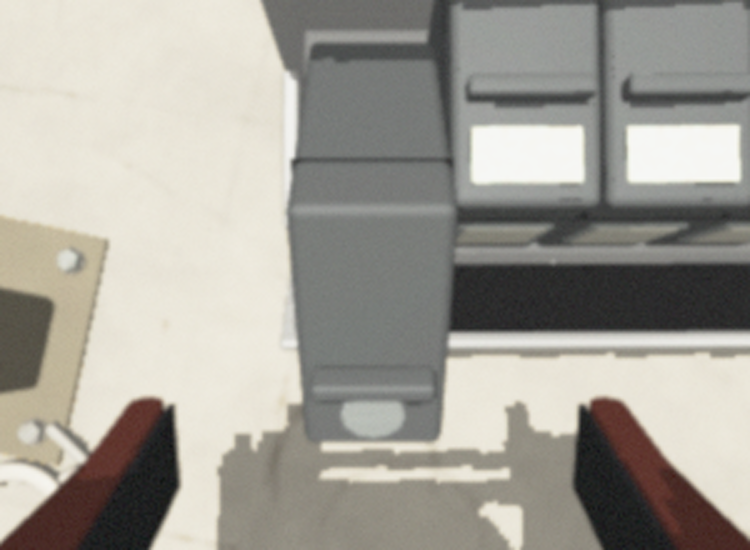

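Call:
servo_tool --plan '[[[2.5,0,-0.15,0,0,0,8.7],[5,-0.1,-0.15,0,0,0,8.7],[7.5,-0.2,-0.15,0,0,0,8.7],[9.2,-0.2,-0.15,0,0,0,8.7],[10.2,-0.2,-0.15,0,0,0,8.7],[10.2,-0.2,-0.15,0,0,0,8.7]]]'

```text
t: 6.9
ee_pos: [533.9, -7.4, 89.5]
orientation: [1.374, 0.939, -1.021]
ft_force: [0.1, -0.5, 0.4]
width: 87.2
```

```bash
python3 - <<'E'
from kin import *
Rg=tool(np.radians(18),PSI)
c=W(-80.9,-0.4,96.2);P=c+5*Rg[:,0]
st();row(P,Rg)
im=ctrl.get_image("wrist");cv2.imwrite("pics/w10.png",im[:,:,::-1]);crop('pics/w10.png','pics/w10c.png',130,80,430,300,2.5)
E
```

```text
t 6.9 tcp [533.9  -7.4  89.5] q [-0.03  0.45  2.12 -0.04  0.26  1.64] F [ 0.1 -0.5  0.4] w 87.2 tilt 17.9 yaw -3.3
row [-0.17  0.12  0.  ] [-0.001  0.003  0.001] min rows 0.0
```

View pics/w10c.png

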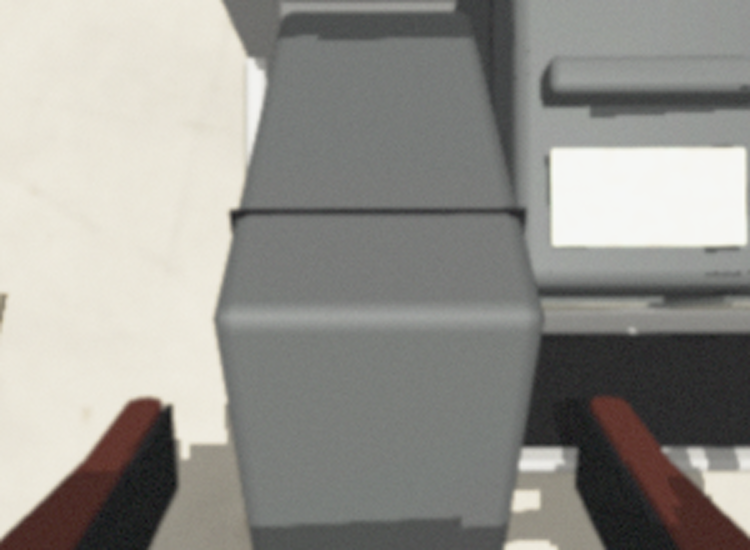

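Call:
servo_tool --plan '[[[0,0,0,0,0,0,3.0],[0,0,0,0,0,0,3.0],[0,0,0,0,0,0,3.0],[0,0,0,0,0,0,3.0],[0,0,0,0,0,0,3.0],[0,0,0,0,0,0,3.0],[0,0,0,0,0,0,3.0],[0,0,0,0,0,0,3.0]]]'

```text
t: 7.62
ee_pos: [534.2, -7.1, 90.8]
orientation: [1.374, 0.938, -1.019]
ft_force: [-0.3, 0.3, 1.6]
width: 43.7
```

Call:
servo_tool --plan '[[[0,0,0,0,0,0,3.0],[0,0,0,0,0,0,3.0],[0,0,0,0,0,0,3.0]]]'

```text
t: 7.87
ee_pos: [534.3, -7.1, 90.8]
orientation: [1.374, 0.938, -1.019]
ft_force: [-1.5, 0.9, 3.3]
width: 44.0
```

Call:
servo_tool --plan '[[[-0.5,-0.2,0,0,0,0,3.0],[-1.2,-0.5,0,0,0,0,3.0],[-2.2,-0.9,0,0,0,0,3.0],[-3.4,-1.4,0,0,0,0,3.0],[-4.6,-1.85,0,0,0,0,3.0],[-5.6,-2.3,0,0,0,0,3.0],[-6.5,-2.6,0,0,0,0,3.0],[-6.5,-2.6,0,0,0,0,3.0]]]'

```text
t: 8.53
ee_pos: [488.0, -4.4, 145.6]
orientation: [1.374, 0.938, -1.019]
ft_force: [-0.3, -0.1, -1.7]
width: 44.1
```

```bash
python3 - <<'E'
from kin import *
st()
im=ctrl.get_image("scene");cv2.imwrite("pics/s11.png",im[:,:,::-1]);crop('pics/s11.png','pics/s11c.png',150,150,350,350,3)
E
```

```text
t 8.53 tcp [488.   -4.4 145.6] q [-0.03  0.28  2.19 -0.04  0.36  1.63] F [-0.3 -0.1 -1.7] w 44.1 tilt 18.0 yaw -3.3
```

View pics/s11c.png

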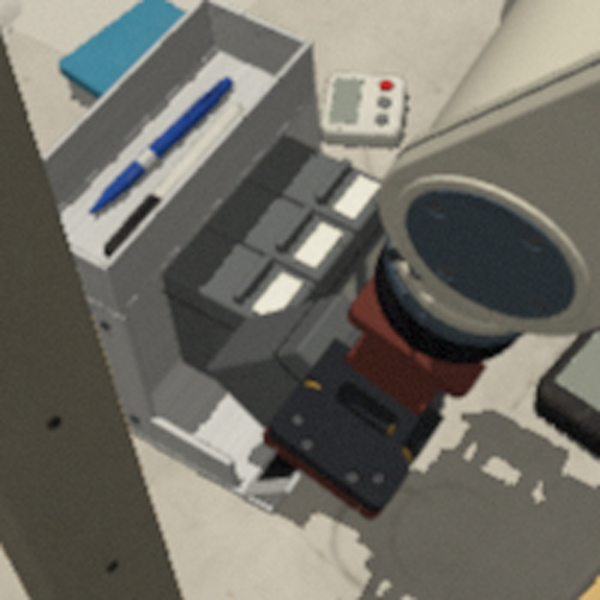

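Call:
servo_tool --plan '[[[-1.0,-0.4,0,0,0,0,3.0],[-2.2,-0.9,0,0,0,0,3.0],[-3.6,-1.5,0,0,0,0,3.0],[-5.0,-2.1,0,0,0,0,3.0],[-6.5,-2.4,0,0,0,0,3.0],[-9.0,-2.4,0,0,0,0,3.0],[-12.0,-2.4,0,0,0,0,3.0],[-14.0,-2.4,0,0,0,0,3.0]]]'

```text
t: 9.25
ee_pos: [422.9, -0.2, 271.5]
orientation: [1.374, 0.938, -1.019]
ft_force: [1.3, -0.1, -1.7]
width: 43.8
```

```bash
python3 - <<'E'
from kin import *
np.set_printoptions(precision=2,suppress=True)
o=st()
tc=np.array([474.9,-397,0])
for n,P,t,y in (("over",np.array([475,-397,240.]),-22,-24),("down",np.array([475,-397,90.]),-22,-24)):
    Rg=tool(np.radians(t),np.radians(y));print(n,ikn(P0,P,Rg,[-.7,.5,1.8,0,1.,1.3],C))
    row(P,Rg)
# intermediate: tilt -22 above here
E
```

```text
t 9.25 tcp [422.9  -0.2 271.5] q [-0.02 -0.07  2.2  -0.02  0.7   1.63] F [ 1.3 -0.1 -1.7] w 43.8 tilt 18.1 yaw -3.3
over (array([-0.67,  0.58,  1.4 , -0.09,  1.53,  1.34]), np.float64(2.2737367544323206e-15))
row [ 5.42  6.11 39.3 ] [ 0.37  0.02 -0.69] min rows 9.6
down (array([-0.67,  0.71,  1.53, -0.1 ,  1.27,  1.36]), np.float64(4.743755388503246e-11))
row [19.69  1.47 39.26] [ 0.37  0.02 -0.69] min rows 10.5
```

Call:
servo_tool --plan '[[[0.2,0.25,1.6,0.015,0,-0.03,3.0],[0.55,0.6,3.9,0.037,0,-0.07,3.0],[1.0,1.1,7.0,0.067,0,-0.12,3.0],[1.5,1.6,10.6,0.1,0,-0.19,3.0],[2.0,2.2,14.1,0.133,0.01,-0.25,3.0],[2.5,2.8,18.0,0.17,0.01,-0.32,3.0],[3.0,3.4,22.0,0.207,0.01,-0.39,3.0],[3.6,4.0,26.0,0.244,0.01,-0.46,3.0]]]'

```text
t: 9.92
ee_pos: [457.5, -264.9, 248.6]
orientation: [1.392, 1.201, -1.518]
ft_force: [1.8, -0.2, -2.4]
width: 43.8
```

```bash
python3 - <<'E'
from kin import *
st()
Rg=tool(np.radians(-22),np.radians(-24));row([475,-397,240],Rg)
E
```

```text
t 9.92 tcp [ 457.5 -264.9  248.6] q [-0.54  0.34  1.74 -0.01  1.22  1.33] F [ 1.8 -0.2 -2.4] w 43.8 tilt 8.9 yaw -17.0
row [-0.33  5.6  12.12] [ 0.122  0.005 -0.229] min rows 3.2
```

Call:
servo_tool --plan '[[[-0.1,1.9,4.0,0.04,0,-0.076,3.0],[-0.2,3.4,7.2,0.07,0,-0.14,3.0],[-0.3,4.6,10.0,0.1,0,-0.19,3.0],[-0.3,5.3,11.5,0.116,0,-0.22,3.0],[-0.3,5.6,12.1,0.122,0,-0.229,3.0],[-0.3,5.6,12.1,0.122,0,-0.229,3.0],[-0.3,5.6,12.1,0.122,0,-0.229,3.0]]]'

```text
t: 10.5
ee_pos: [475.1, -393.8, 239.4]
orientation: [1.369, 1.324, -1.771]
ft_force: [1.0, 0.8, -2.8]
width: 43.8
```

```bash
python3 - <<'E'
from kin import *
import pickle
st()
for n in ("wrist","scene","top"):
  pickle.dump(ctrl.calibration(n),open(n+"12.pkl","wb"));im=ctrl.get_image(n);cv2.imwrite(f"pics/{n}12.png",im[:,:,::-1])
crop('pics/scene12.png','pics/s12c.png',270,60,470,260,3)
crop('pics/wrist12.png','pics/w12c.png',80,80,480,420,1.8)
crop('pics/top12.png','pics/t12c.png',270,170,450,310,4)
E
```

```text
t 10.5 tcp [ 475.1 -393.8  239.4] q [-0.67  0.59  1.4  -0.1   1.52  1.34] F [ 1.   0.8 -2.8] w 43.8 tilt 21.9 yaw -23.9
```

View pics/s12c.png

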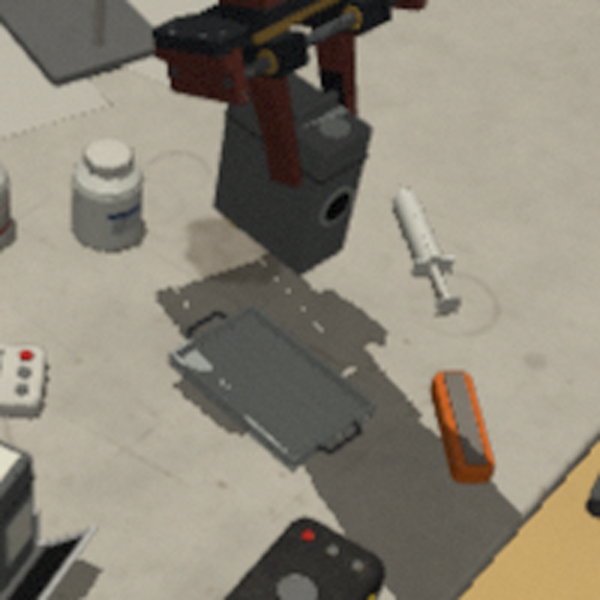

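View pics/w12c.png

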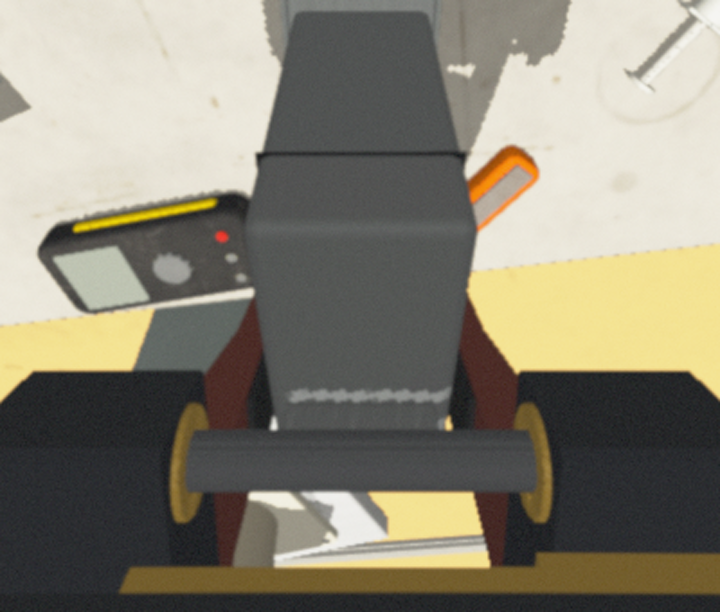

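View pics/t12c.png

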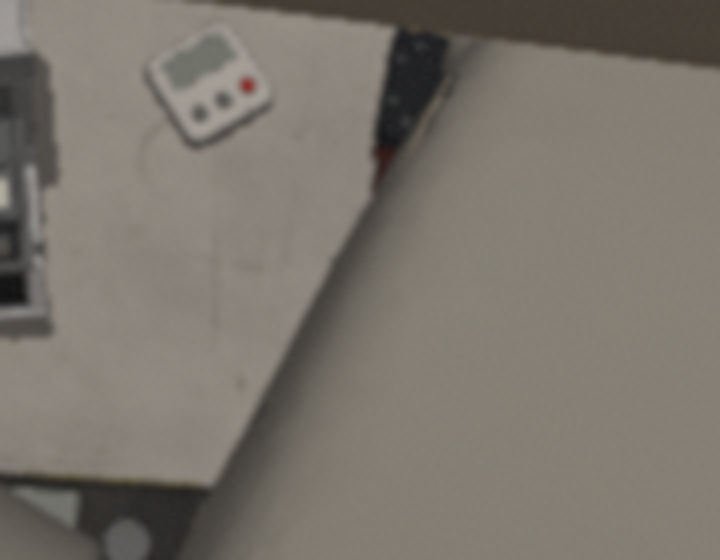

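```bash
python3 - <<'E'
from kin import *
import pickle
np.set_printoptions(precision=1,suppress=True)
S=pickle.load(open("scene12.pkl","rb"));w=pickle.load(open("wrist12.pkl","rb"))
o=ctrl.get_obs();Rt=R.from_rotvec(o["orientation"]).as_matrix();g=o["ee_pos"]-5*Rt[:,0]
# case frame in the hand: case axes = yaw of tool
yaw=np.arctan2(Rt[1,1],Rt[0,1]);cx=np.array([np.cos(yaw),np.sin(yaw),0]);cy=np.array([-cx[1],cx[0],0])
for lean in(-4,0,4):
  l=np.radians(lean);up=np.array([0,0,1])*np.cos(l)-cx*np.sin(l);fx=cx*np.cos(l)+np.array([0,0,1])*np.sin(l)
  P=lambda d,y,h:g+fx*(d-30)+cy*y+up*(h-90)
  print(lean)
  for n,a in(("front-y",(0,-22)),("front+y",(0,22)),("rear+y",(90,22)),("rear-y",(90,-22))):
    print("  ",n,"scene top",((proj(S,P(*a,110))-[270,60])*3),"bot",((proj(S,P(*a,0))-[270,60])*3),"| wrist top",((proj(w,P(*a,110))-[80,80])*1.8),"bot",((proj(w,P(*a,0))-[80,80])*1.8))
E
python3 -c "
from h import *
crop('pics/scene12.png','pics/s12d.png',335,80,405,155,8)"
```

```text
-4
   front-y scene top [373.1 119.4] bot [352.7 253.8] | wrist top [443.4 485.9] bot [411.9 243.5]
   front+y scene top [323.9 147. ] bot [307.4 281.4] | wrist top [279.1 486.4] bot [307.9 243.6]
   rear+y scene top [224.4  86.7] bot [216.9 219.2] | wrist top [241.3 201.5] bot [294.5  27.3]
   rear-y scene top [272.8  61.7] bot [261.5 194. ] | wrist top [482.7 201.2] bot [425.4  27.3]
0
   front-y scene top [374.2 123.2] bot [345.7 251.5] | wrist top [442.  481.4] bot [412.3 228.6]
   front+y scene top [325.1 150.8] bot [300.4 278.9] | wrist top [280.4 481.9] bot [307.4 228.8]
   rear+y scene top [226.3  82.2] bot [211.3 210.3] | wrist top [238.4 221.3] bot [292.1  12. ]
   rear-y scene top [274.9  57.2] bot [256.  185.3] | wrist top [485.8 220.9] bot [427.9  12. ]
4
   front-y scene top [375.2 126.9] bot [338.6 248.6] | wrist top [440.7 476.4] bot [412.9 213.8]
   front+y scene top [326.1 154.6] bot [293.5 275.8] | wrist top [281.6 476.9] bot [306.9 214. ]
   rear+y scene top [228.6  78. ] bot [206.1 201.2] | wrist top [235.8 242.9] bot [289.5  -3.1]
   rear-y scene top [277.3  53. ] bot [250.8 176.3] | wrist top [488.7 242.5] bot [430.7  -3.2]
```

View pics/s12d.png

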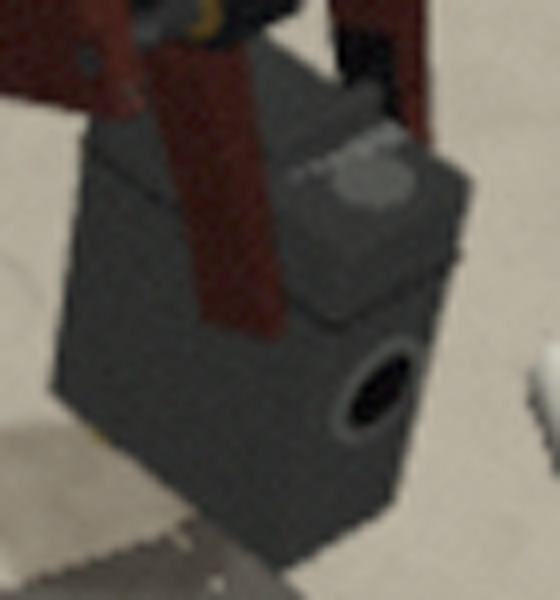

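```bash
python3 - <<'E'
from kin import *
st()
T=ctrl.calibration("top");S=ctrl.calibration("scene")
Rg=tool(np.radians(-22),np.radians(-24));row([459.5,-390.1,115],Rg)
print(onz(S,(270+108/3,60+245/3),0))
E
```

```text
t 10.65 tcp [ 475.2 -393.2  240.8] q [-0.66  0.58  1.4  -0.1   1.52  1.34] F [ 0.6  0.1 -2.7] w 43.5 tilt 21.8 yaw -23.8
row [12.26  3.22  0.29] [ 0.003  0.006 -0.004] min rows 3.0
[ 6.61115338e+02 -4.85123060e+02 -1.13686838e-13]
```

Call:
servo_tool --plan '[[[1.5,0.4,0,0,0,0,3.0],[3.5,0.9,0.1,0,0,0,3.0],[6,1.6,0.2,0,0,0,3.0],[8.5,2.2,0.3,0,0,0,3.0],[10.5,2.8,0.3,0,0,0,3.0],[11.8,3.1,0.3,0,0,0,3.0],[12.2,3.2,0.3,0,0,0,3.0],[12.2,3.2,0.3,0,0,0,3.0]]]'

```text
t: 11.32
ee_pos: [459.3, -390.8, 115.0]
orientation: [1.368, 1.324, -1.771]
ft_force: [0.3, 0.6, -2.0]
width: 43.9
```

```bash
python3 - <<'E'
from kin import *
st()
Rg=tool(np.radians(-22),np.radians(-24));row([459.5,-390.1,92],Rg);row([459.5,-390.1,84],Rg)
im=ctrl.get_image("scene");cv2.imwrite("pics/s13.png",im[:,:,::-1]);crop('pics/s13.png','pics/s13d.png',310,100,420,220,5)
im=ctrl.get_image("wrist");cv2.imwrite("pics/w13.png",im[:,:,::-1])
E
```

```text
t 11.32 tcp [ 459.3 -390.8  115. ] q [-0.68  0.71  1.5  -0.1   1.3   1.36] F [ 0.3  0.6 -2. ] w 43.9 tilt 21.9 yaw -23.9
row [ 2.13  0.85 -0.09] [ 0.002  0.006 -0.002] min rows 0.6
row [ 2.88  1.14 -0.09] [ 0.002  0.006 -0.002] min rows 0.7
```

View pics/s13d.png

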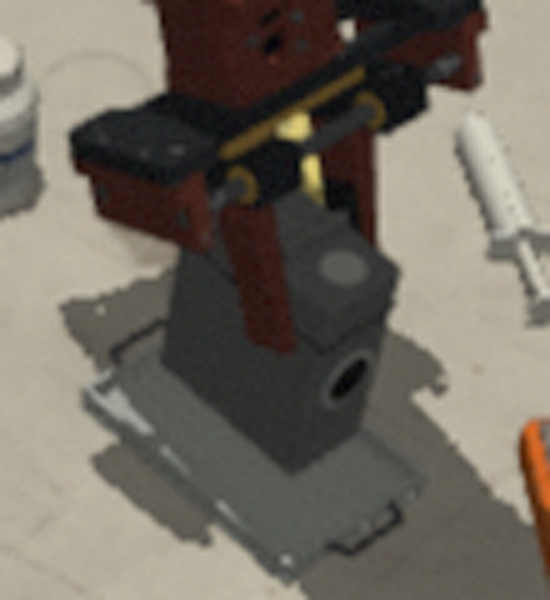

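View pics/w13.png

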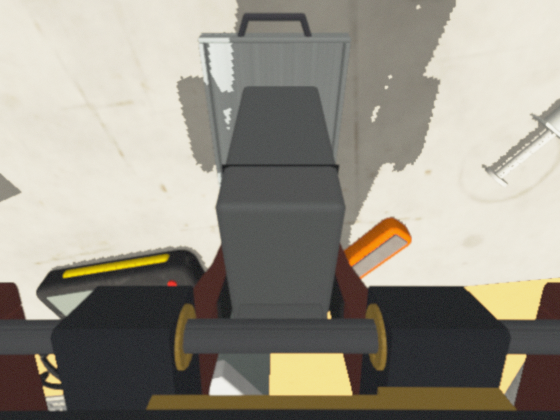

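Call:
servo_tool --plan '[[[0.8,0.32,0,0,0,0,3.0],[1.5,0.6,0,0,0,0,3.0],[1.95,0.79,0,0,0,0,3.0],[2.14,0.86,0,0,0,0,3.0],[2.23,0.9,0,0,0,0,3.0],[2.23,0.9,0,0,0,0,3.0]]]'

```text
t: 11.92
ee_pos: [459.4, -391.7, 90.7]
orientation: [1.369, 1.323, -1.771]
ft_force: [-0.0, 0.3, -2.9]
width: 44.0
```

Call:
servo_tool --plan '[[[0.09,0.04,0,0,0,0,3.0],[0.14,0.06,0,0,0,0,3.0],[0.14,0.06,0,0,0,0,3.0]]]'

```text
t: 12.17
ee_pos: [459.8, -391.9, 90.1]
orientation: [1.369, 1.322, -1.771]
ft_force: [0.0, -0.2, 0.7]
width: 44.2
```

Call:
servo_tool --plan '[[[0.05,0.02,0,0,0,0,3.0],[0.09,0.04,0,0,0,0,3.0],[0.09,0.04,0,0,0,0,3.0]]]'

```text
t: 12.42
ee_pos: [459.9, -392.0, 90.0]
orientation: [1.369, 1.322, -1.771]
ft_force: [0.3, 0.9, 6.4]
width: 43.8
```

```bash
python3 - <<'E'
from kin import *
o=st();print(o["moment"])
im=ctrl.get_image("scene");cv2.imwrite("pics/s14.png",im[:,:,::-1]);crop('pics/s14.png','pics/s14d.png',310,100,420,220,5)
E
```

```text
t 12.42 tcp [ 459.9 -392.    90. ] q [-0.68  0.74  1.51 -0.11  1.26  1.36] F [0.3 0.9 6.4] w 43.8 tilt 21.8 yaw -23.9
[ 0.53421347  0.49886174 -0.04334317]
```

View pics/s14d.png

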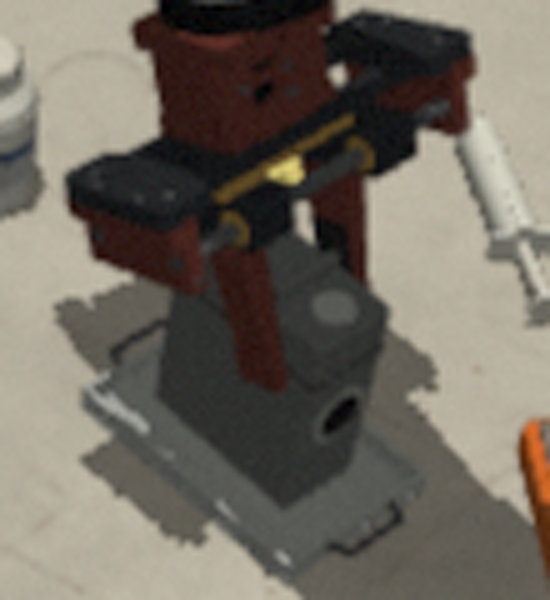

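Call:
servo_tool --plan '[[[0,0,0,0,0,0,6.0],[0,0,0,0,0,0,7.5],[0,0,0,0,0,0,7.5],[0,0,0,0,0,0,7.5],[0,0,0,0,0,0,7.5],[0,0,0,0,0,0,7.5],[0,0,0,0,0,0,7.5]]]'

```text
t: 13.05
ee_pos: [459.6, -391.7, 88.5]
orientation: [1.369, 1.322, -1.771]
ft_force: [-0.2, -0.4, -0.7]
width: 75.3
```

```bash
python3 - <<'E'
from kin import *
st()
im=ctrl.get_image("wrist");cv2.imwrite("pics/w15.png",im[:,:,::-1])
E
```

```text
t 13.05 tcp [ 459.6 -391.7   88.5] q [-0.68  0.74  1.51 -0.11  1.26  1.36] F [-0.2 -0.4 -0.7] w 75.3 tilt 21.8 yaw -23.9
```

View pics/w15.png

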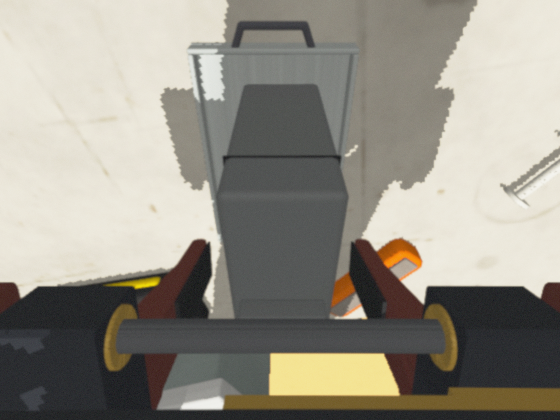

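The case stands free, with clear gaps between it and both fingers. Retracting straight up the tool axis and away.

Call:
servo_tool --plan '[[[-1.5,0,0,0,0,0,7.5],[-4,0,0,0,0,0,7.5],[-7,0,0,0,0,0,7.5],[-10,0,0,0,0,0,7.5],[-13,0,0,0,0,0,7.5],[-15,-2,0,0,0,0,7.5],[-17,-5,0,0,0,0,7.5],[-18,-8,0,0,0,0,7.5]]]'

```text
t: 13.77
ee_pos: [453.9, -388.2, 287.5]
orientation: [1.369, 1.32, -1.769]
ft_force: [0.1, 0.3, 1.0]
width: 74.9
```

```bash
python3 - <<'E'
from kin import *
st()
row([300,-560,260],tool(0,np.radians(23.4)))
im=ctrl.get_image("wrist");cv2.imwrite("pics/w16.png",im[:,:,::-1])
im=ctrl.get_image("scene");cv2.imwrite("pics/s16.png",im[:,:,::-1]);crop('pics/s16.png','pics/s16d.png',150,60,450,330,2.2)
E
```

```text
t 13.77 tcp [ 453.9 -388.2  287.5] q [-0.68  0.51  1.42 -0.1   1.58  1.33] F [0.1 0.3 1. ] w 74.9 tilt 21.7 yaw -23.9
row [ 5.32 -5.59 21.91] [-0.814 -0.15   0.359] min rows 7.2
```

View pics/s16d.png

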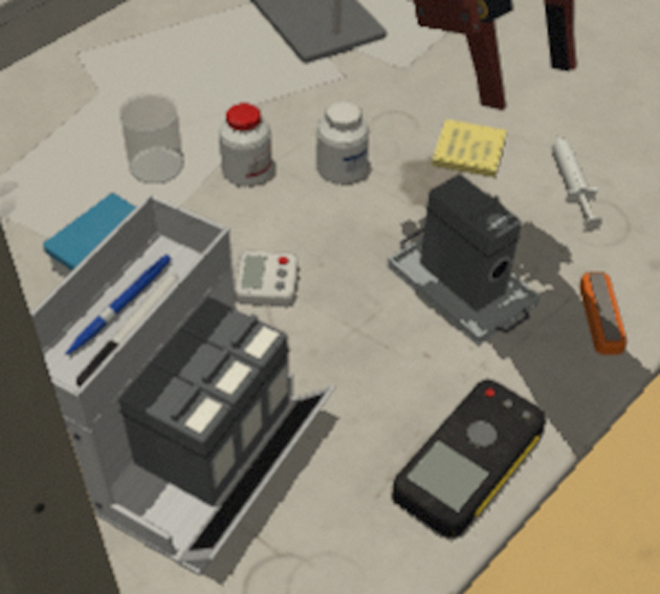

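View pics/w16.png

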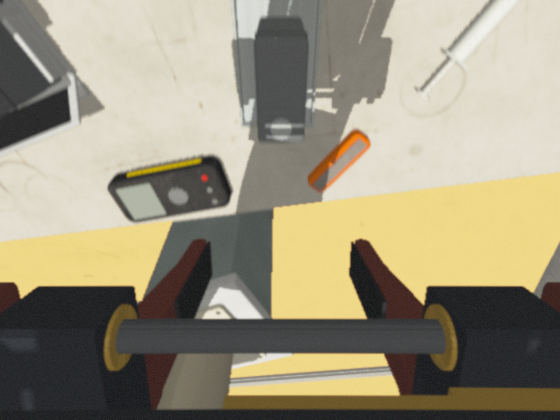

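```bash
python3 -c "
from h import *
crop('pics/s16.png','pics/s16e.png',320,130,410,220,6)"
```

```text
(no output)
```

View pics/s16e.png

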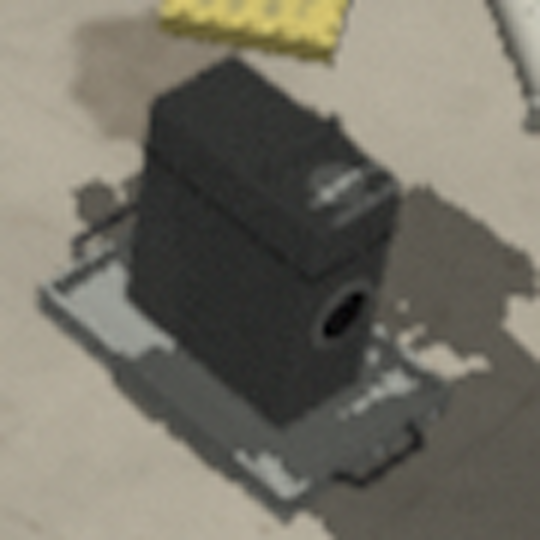

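```bash
python3 - <<'E'
from h import *
np.set_printoptions(precision=1,suppress=True)
S=ctrl.calibration("scene");y=np.radians(-24);cx=np.array([np.cos(y),np.sin(y),0]);cy=np.array([-cx[1],cx[0],0]);c=np.array([474.9,-397,0])
X={}
for n,p in(("f+ bottom",(285,428)),("f- bottom",(362,380)),("r+ bottom",(130,296))):
    x=onz(S,(320+p[0]/6,130+p[1]/6),3);X[n]=x;print(n,x,(x-c)@cx,(x-c)@cy)
d=X["r+ bottom"]-X["f+ bottom"];print(np.degrees(np.arctan2(d[1],d[0])),np.linalg.norm(d))
# vertical: top corner heights f+ (305,278?) predicted tops above bottoms
for n in X: print(n,(proj(S,X[n]+[0,0,110])-[320,130])*6)
E
```

```text
f+ bottom [ 444.5 -367.4    3. ] -39.82741632291862 14.717448514476681
f- bottom [ 427.1 -404.3    3. ] -40.72828073913622 -26.073578300363536
r+ bottom [ 524.9 -403.1    3. ] 48.1407802534824 14.731879494608329
-23.99060075935915 87.96819776008554
f+ bottom [326.9 227.7]
f- bottom [409.9 178.6]
r+ bottom [157.2  93.5]
```

```bash
python3 - <<'E'
from h import *
a=cv2.imread("pics/scene0.png",0);b=cv2.imread("pics/s16.png",0)
def cen(g,box,lo):
    x0,y0,x1,y1=box;n,l,s,c=cv2.connectedComponentsWithStats((g[y0:y1,x0:x1]>lo).astype(np.uint8));return [(c[i]+[x0,y0]).round(1).tolist() for i in range(1,n) if 90<s[i][4]<600]
for g in(a,b): print(cen(g,(232,205,282,262),140),cen(g,(255,172,288,200),165))
st();print(ctrl.close_job())
E
```

```text
[[268.4, 215.2], [255.6, 231.3], [242.0, 248.2]] [[274.1, 183.4]]
[[268.4, 215.2], [255.5, 231.1], [242.0, 248.3]] [[272.7, 181.7]]
t 13.87 tcp [ 452.5 -388.   289.5] q [-0.68  0.5   1.42 -0.1   1.58  1.33] F [-0.4 -0.2 -0.3] w 75.0 tilt 21.6 yaw -24.0
the job is handed in; nothing more can be done
None
```

```bash
python3 - <<'E'
from h import *
a=cv2.imread("pics/scene0.png");b=cv2.imread("pics/s16.png")
for im in(a,b):
    g=im[172:200,255:290].astype(int);m=(g[:,:,2]-g[:,:,1]>60);print("red button",np.argwhere(m).mean(0)[::-1]+[255,172],m.sum())
    for lo in(140,150,175): 
        q=cv2.cvtColor(im,cv2.COLOR_BGR2GRAY)[172:200,255:290]>lo;print(lo,np.argwhere(q).mean(0)[::-1]+[255,172],q.sum())
print(cv2.phaseCorrelate(*[cv2.cvtColor(i[170:202,253:291],cv2.COLOR_BGR2GRAY).astype(np.float32) for i in (a,b)]))
E
```

```text
red button [278.2 178. ] 10
140 [273.96666667 183.21      ] 600
150 [274.40257353 183.02022059] 544
175 [274.68874172 184.83443709] 151
red button [278.2 178. ] 10
140 [273.65511811 183.43937008] 635
150 [274.06861063 183.0806175 ] 583
175 [272.8630137  184.14611872] 219
((-0.05316292960080915, 0.04466647657391043), 1.007998887822032)
```

The window case is standing upright in the steel tray, and I handed the job in at about 13.9 s. I hooked the case's rib from behind with the closed fingers, tilted 26°, and pulled it outward until it tipped over onto the apron. I then backed off and saw it stay leaning with its foot in the rack. After that I gripped its sides, slid it out along its own axis, turned it upright and set it in the tray until the force showed contact. The gripper then let go and moved clear.

**Last checks**
- **Case in the tray:** its visible bottom corners lie inside the tray walls, at −41 to +48 mm along the tray and −26 to +15 mm across it (the walls' inner faces are at ±67 and ±42 mm). That is about 4–5 mm off centre.
- **Alignment and stance:** its long side lies within about 1° of the tray's, at −24°. It looks upright, with its top edges close to where an upright case's should be.
- **Neighbours and timer:** the three neighbour cards are within 0.2 px of where they started. The timer's red button is in the same pixels.
- **Robot:** it is touching nothing, with the wrist force about zero.

**Where measurements disagreed**
- **Timer:** the first brightness check suggested it had moved about 2 px. The button position and an image correlation (0.05 px), both run after handing in, show that was only a lighting change.
- **Lean angle on the apron:** I measured about 34° from the edges of the case, against the stated 40°. The edges are rounded, so I used 40°, and the case came out upright to within about 1°.
- **Tray rim height:** the two fixed cameras gave 1–9 mm against the stated 14 mm, so I relied on contact force for the final lowering. Contact came about 1.5 mm higher than I expected.

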